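Turn the circuit modules solder side up in the rework cradle and bar them down

TASK

Get the circuit modules ready for rework: first lift the steel retaining bar off the cradle and set it down on the bench, then turn over every module lying on the bench and lay it, solder side up and component side down, fully down in a bay of its own in the three-bay cradle. Once all of them are in, lay the bar back across the cradle over them, resting flat in the seats at both ends, and let go. The four-pin stand can hold a module on edge while you change your grip; leave the solder spool, flux bottle, screwdriver and tip cleaner where they are.

Things in the scene. Friction and masses are not known exactly. Their poses are not given: they have to be found in the camera images.
- board_a: Circuit module (2 or 3 of board_a, b, c are present; all alike): green board in a square grey frame, a slab 60 x 60 x 15 mm, 110 g. Origin: its centre; z points out of the component face (black chips, white connector, silver cans); the solder side shows only rows of small dots; x, y parallel to its edges. Starts flat, component face up, any yaw; any edge may face any way in a bay.
- board_b: Circuit module (2 or 3 of board_a, b, c are present; all alike): green board in a square grey frame, a slab 60 x 60 x 15 mm, 110 g. Origin: its centre; z points out of the component face (black chips, white connector, silver cans); the solder side shows only rows of small dots; x, y parallel to its edges. Starts flat, component face up, any yaw; any edge may face any way in a bay.
- board_c: Circuit module (2 or 3 of board_a, b, c are present; all alike): green board in a square grey frame, a slab 60 x 60 x 15 mm, 110 g. Origin: its centre; z points out of the component face (black chips, white connector, silver cans); the solder side shows only rows of small dots; x, y parallel to its edges. Starts flat, component face up, any yaw; any edge may face any way in a bay.
- stand: Fixed pin stand: dark base 64 x 64 x 8 mm with four upright round-topped aluminium pins, 12 mm thick, tops 34 mm above the bench, centred at x, y = +-15.5 mm, so that 19 mm gaps run between them along its x and along its y, through its centre. A module can stand on edge in either gap, its centre then 38 mm above the bench. Origin: centre of its underside, on the bench.
- cradle: Fixed aluminium cradle, 90 (x) x 276 (y) x 58 mm: three bays in a row along y, 72 mm apart, each with a beam 40 mm wide (x), top at 30 mm, as its floor, over a base plate 10 mm high. Bar seats at y = -116 and +116 mm, at 48 mm height, 32 mm between their cheeks (x), 252 mm between their end walls (y); cheeks and end walls rise 10 mm. Origin: centre of its underside, on the bench.
- bay0 (a point): Centre of the floor of a bay (68 x 68 mm pocket between corner stops 9 mm high; the x sides are open for fingers over the middle 50 mm; cradle y = -72 mm), 30 mm above the bench, axes as the cradle's; a module lying in the bay has its centre 7.5 mm above this point.
- bay1 (a point): Centre of the floor of a bay (68 x 68 mm pocket between corner stops 9 mm high; the x sides are open for fingers over the middle 50 mm; cradle y = 0 mm), 30 mm above the bench, axes as the cradle's; a module lying in the bay has its centre 7.5 mm above this point.
- bay2 (a point): Centre of the floor of a bay (68 x 68 mm pocket between corner stops 9 mm high; the x sides are open for fingers over the middle 50 mm; cradle y = 72 mm), 30 mm above the bench, axes as the cradle's; a module lying in the bay has its centre 7.5 mm above this point.
- bar_seat (a point): Point midway between the two bar seats at seat height, 48 mm above the bench, axes as the cradle's (the bar runs along y); 3 mm above the modules' upper faces.
- bar: Retaining bar: plain steel bar 240 (x) x 24 (y) x 16 mm (z), 260 g; origin: centre of its underside. Starts across the cradle, in its seats.
- spool: Solder spool, 60 mm across, 52 mm high, upright on the bench; a bystander.
- flux: Amber flux bottle, 38 mm across, 90 mm high; a bystander.
- driver: Screwdriver 160 mm long lying on the bench; a bystander.
- tip_cleaner: Black domed soldering-tip cleaner, 76 mm across, 66 mm high; a bystander.
There are look-alikes about, which are no part of the job. Leave any orange look-alike of the board_b alone.

How it is judged:
By the outcome, as a careful person would: the job done as asked, in the order asked, and still so for the second after the job is handed in, with the robot touching nothing.
Of board_a, board_b, board_c only 2 to 3 are there at a start; the rules pass over those that are not, and their reading is None.
At some moment in a run one of board_a, board_b, board_c, bar may be knocked a few centimetres aside while the robot is not near it.
It also fails if it takes over 210 s, if anything falls off the work surface, if the arm or the gripper's body presses on something with over 40 N, if the wrist force passes 120 N, or if a joint passes its speed limit or range.

ROBOT

A 6-joint arm with a two-finger parallel gripper is mounted at the origin on the work surface. World frame = base frame: x ahead of the robot, y to its left, z up, the work surface at z = 0. Lengths are in m, angles in rad, forces in N, time in s.
With the tool pointing down it reaches from about 0.25 to 0.85 m from the base axis. Payload 12.5 kg.
Tool frame: the origin (TCP) lies at the very end of the fingers, on their centre line; the grasp point (between the pads) lies 19 mm behind it; z points along the fingers, y is the line along which they close (so a half turn about z gives the same grasp; the last joint's range is limited). The gripper opens to 93 mm and grips with 3 to 60 N. Pads are 15 mm wide; open, the fingers measure 128 mm over their backs; the gripper's body (75 mm by 188 mm) begins 65 mm behind the grasp point.
Start: joints at [-1.425, 0.351, 1.652, -0, 1.139, -0.085], TCP at [0.126, -0.535, 0.187] pointing down, gripper open.
Joint ranges: [-2.75, 2.75], [-0.79, 2.1], [0.01, 2.65], [-1.57, 4.71], [0.07, 3.14], [-2.87, 2.87]. Speed limits (rad/s): [2.22, 2.22, 2.79, 3.14, 3.14, 3.14].

INTERFACE

Orientations are given as a unit quaternion [w, x, y, z].
In Python, from rig import bot, eyes, ticket gives the robot as it stands.
- The arm moves only by the shell command python3 -m inch 'ROWS' [FORCE]. ROWS is JSON, a list of rows, each a list of 3 entries, a list of its own where there are three numbers: the finger opening in mm, from 0 to 93, then the shift along the tool's x, y, z in mm, then the turn, a rotation vector about the tool's x, y, z in degrees. A call has 1 to 10 rows; each row shifts and turns the commanded pose from where the row before left it, along the tool's axes as they then stand; what a row does not reach is not made up. A row lasts 1/8 s, in which the tool goes at most 62.5 mm and 10.7 degrees, less where a joint would pass 70% of its speed; a pose out of reach is approached as far as the arm can. A call is refused whole if a number of a shift passes 62.5 or a number of a turn 10.7, either way. A call with a gripper value outside its range is refused whole. The fingers move at their own pace and stop on an object; FORCE is the grip in N (left out, the last holds). Time passes only in rows, so rows that do not move let the fingers close. It gives the time, the measured TCP pose, the force, the opening and the grip force at its end, in the units of the state.
- bot.get_state(): the state, without advancing time (a new reading comes with each control period).
- eyes.read_camera(name): name is "scene" or "side" or "wrist"; returns the picture (384x512x3 uint8, red, green, blue); there is no depth.
- eyes.camera_info(name): a dict with "mtx" (3x3 intrinsics, pixels), "R" (3x3) and "t" (3): a world point X has camera coordinates R X + t. Camera axes: x right, y down, z forward; pixel columns grow to the right and rows downward; lengths in m; the calibration is good to about 2 mm. A picture is of the moment at which its call begins: read the wrist's pose just before it. camera_info takes no time and is no camera call; for the wrist camera it gives the pose at the moment of the call.
- ticket.close_job(): hands the job in; it is judged then, once.
The state is a dict: "t": time; "q": joint angles; "qvel": joint speeds; "joint_efforts": joint torques, N m; "tool_pos": TCP position; "ee_rot": TCP orientation; "force": force on the tool from outside, world axes, zero at the start; "torque": the same for the moment, N m; "grip_width": finger opening in m; "grasp_force": force on a finger pad.
Only numpy, scipy, OpenCV 4.12 (cv2) and the standard library are available. Lean on these libraries where they do the work, as an engineer would, in place of code of your own. Each camera call takes 0.05 s, during which the arm holds its last target. There are 200 camera calls.

## Working session

There is one attempt and no reset: what is moved stays moved. The work goes in short steps, Python scripts to look and compute and a shell command to move; the robot and the scene stay as the last step left them, time stands still between calls to the robot, and variables do not carry over. Pictures are saved under pics/ and viewed, at most 14 in all, crops included, and the job is handed in when it is done.

```bash
ls; mkdir -p pics; python3 - <<'E'
from rig import bot, eyes
import cv2
s=bot.get_state();print({k:s[k] for k in('t','q','tool_pos','ee_rot','force','grip_width')})
for n in('scene','side'):
    im=eyes.read_camera(n);cv2.imwrite(f'pics/{n}0.png',cv2.resize(im[:,:,::-1],(800,600),interpolation=cv2.INTER_CUBIC))
    i=eyes.camera_info(n);print(n,i)
E
```

```text
pics
{'t': 0.0, 'q': array([-1.42455969e+00,  3.51214886e-01,  1.65244819e+00,  2.52747489e-05,
        1.13907188e+00, -8.46301245e-02]), 'tool_pos': array([ 0.12581128, -0.53502256,  0.18650398]), 'ee_rot': array([-5.71234567e-04,  9.93345410e-01,  1.15171918e-01, -6.12118974e-06]), 'force': array([1.46392929, 0.08541446, 0.02191166]), 'grip_width': 0.09302102844132144}
scene {'mtx': array([[349.21615095,   0.        , 256.22975094],
       [  0.        , 349.21615095, 194.00282935],
       [  0.        ,   0.        ,   1.        ]]), 'R': array([[ 0.74910566,  0.66221195,  0.01777762],
       [ 0.41153451, -0.44417017, -0.79583428],
       [-0.51911468,  0.60348007, -0.60525346]]), 't': array([-0.4273642 , -0.14365338,  1.08448327])}
side {'mtx': array([[439.86385766,   0.        , 249.77283566],
       [  0.        , 439.86385766, 186.90075756],
       [  0.        ,   0.        ,   1.        ]]), 'R': array([[-0.79088695, -0.61192699, -0.00657207],
       [-0.37284355,  0.49034322, -0.78775073],
       [ 0.4852685 , -0.62057142, -0.61595909]]), 't': array([0.46936212, 0.23369003, 0.93641597])}
```

View pics/scene0.png

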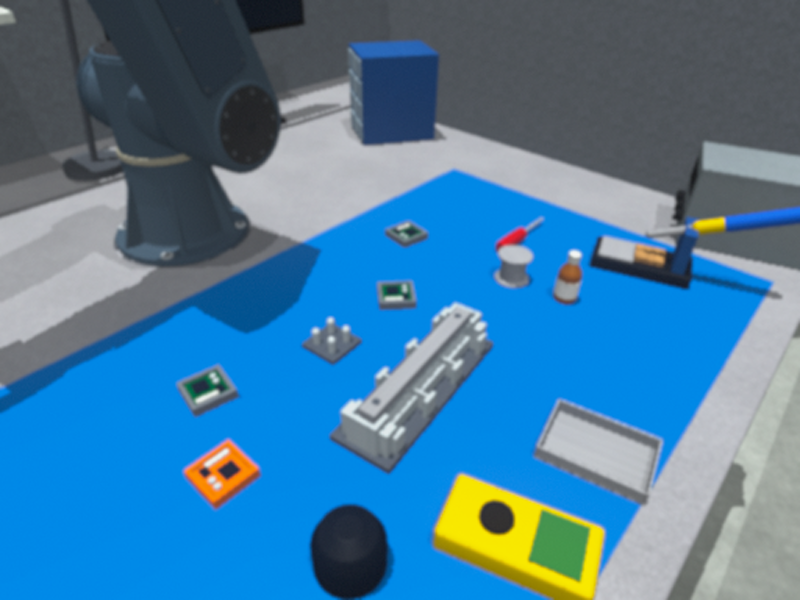

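View pics/side0.png

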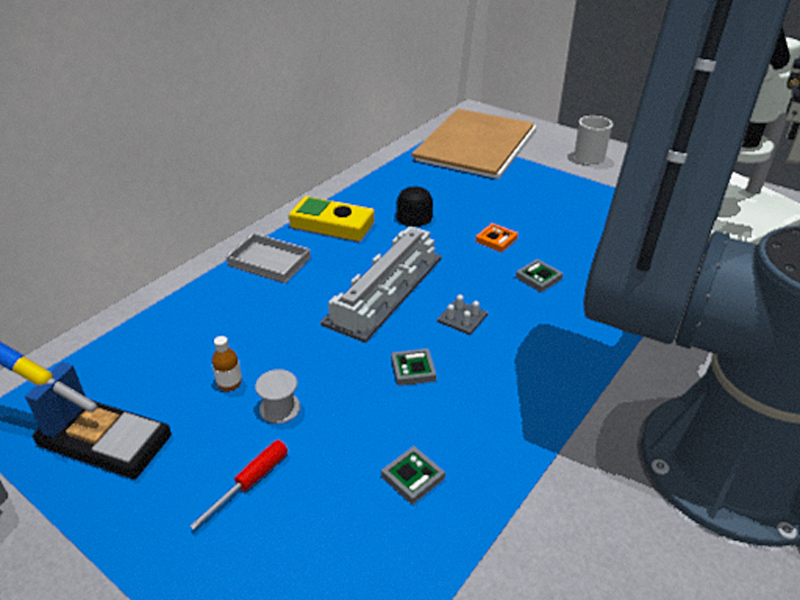

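The three green modules are at scene px (207,388), (396,293) and (407,232). In the side view they are at (540,273), (413,366) and (413,473). The orange look-alike at scene (222,471) / side (497,236) is to be left alone. The bar lies in the cradle between scene (376,402) and (461,314), and the stand is at (331,340).

```bash
cat > h.py <<'E'
import numpy as np, cv2
from rig import bot, eyes
from scipy.spatial.transform import Rotation as Ro
def P(i): return i['mtx']@np.c_[i['R'],i['t']]
def tri(*obs):   # obs: (info, (u,v)) in raw pixels
    A=[]
    for i,(u,v) in obs:
        p=P(i); A+= [u*p[2]-p[0], v*p[2]-p[1]]
    X=np.linalg.svd(np.array([a/np.linalg.norm(a[:3]) for a in A]))[2][-1]; return X[:3]/X[3]
def proj(i,X):
    x=P(i)@np.r_[X,1]; return x[:2]/x[2]
def onplane(i,uv,z):
    d=i['R'].T@np.linalg.inv(i['mtx'])@np.r_[uv,1]; c=-i['R'].T@i['t']
    return c+d*(z-c[2])/d[2]
def tool():
    s=bot.get_state(); w,x,y,z=s['ee_rot']; return s, np.array(s['tool_pos']), Ro.from_quat([x,y,z,w])
def Rdown(yaw): # tool down, tool y axis (closing) at world angle yaw (deg)
    a=np.deg2rad(yaw); y=np.array([np.cos(a),np.sin(a),0]); z=np.array([0,0,-1.]); x=np.cross(y,z)
    return Ro.from_matrix(np.c_[x,y,z])
def plan(pos,R=None):
    """shift in tool axes (mm) and rotvec (deg) to target from present pose"""
    s,p,r=tool()
    print('t',round(s['t'],2),'pos',p.round(4),'shift mm',(r.inv().apply(np.array(pos)-p)*1e3).round(1), 'rot deg',None if R is None else np.rad2deg((r.inv()*R).as_rotvec()).round(1),'shift after rot',None if R is None else (R.inv().apply(np.array(pos)-p)*1e3).round(1))
def snap(n,f,crop=None,k=1.5625):
    im=eyes.read_camera(n)[:,:,::-1]
    if crop: a,b,c,d=crop; im=im[b:d,a:c]
    cv2.imwrite(f,cv2.resize(im,None,fx=k,fy=k,interpolation=cv2.INTER_CUBIC))
E
python3 - <<'E'
from h import *
sc,sd=eyes.camera_info('scene'),eyes.camera_info('side')
k=.64
for n,a,b in [('A',(207,388),(540,273)),('B',(396,293),(413,366)),('C',(407,232),(413,473)),('stand',(331,343),(463,317)),('or',(222,471),(497,236)),('barhole1',(461,313),(350,296)),('barhole2',(376,402),(415,234)),('spool',(515,253),(277,383)),('flux',(575,255),(221,342)),('tip',(349,515),(414,190))]:
    X=tri((sc,np.array(a)*k),(sd,np.array(b)*k)); print(n,X.round(3),'reproj',(proj(sc,X)/k-a).round(1))
a=cv2.imread('pics/scene0.png')
i=eyes.read_camera('scene')[:,:,::-1]; j=eyes.read_camera('side')[:,:,::-1]
A=cv2.resize(i[180:310,100:320],(800,473),interpolation=3); 
cv2.imwrite('pics/c1.png',A)
B=cv2.resize(j[130:320,190:370],(568,600),interpolation=3); cv2.imwrite('pics/c2.png',B)
E
```

```text
A [ 0.413 -0.216  0.011] reproj [-0.6 -0.2]
B [0.455 0.12  0.009] reproj [0.2 0. ]
C [0.335 0.285 0.01 ] reproj [-0.2 -0. ]
stand [ 0.462 -0.035  0.002] reproj [0.2 0. ]
or [ 0.54  -0.277  0.01 ] reproj [-0. -0.]
barhole1 [0.604 0.094 0.061] reproj [ 0.2 -0. ]
barhole2 [ 0.629 -0.117  0.063] reproj [-2.7 -0.3]
spool [0.565 0.303 0.051] reproj [-0.2  0. ]
flux [0.665 0.315 0.085] reproj [-0.3  0.1]
tip [ 0.718 -0.241  0.069] reproj [1.  0.1]
```

View pics/c1.png

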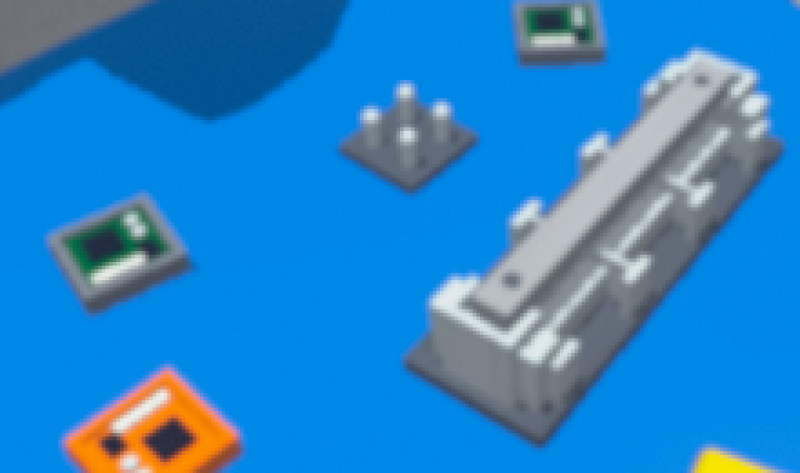

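View pics/c2.png

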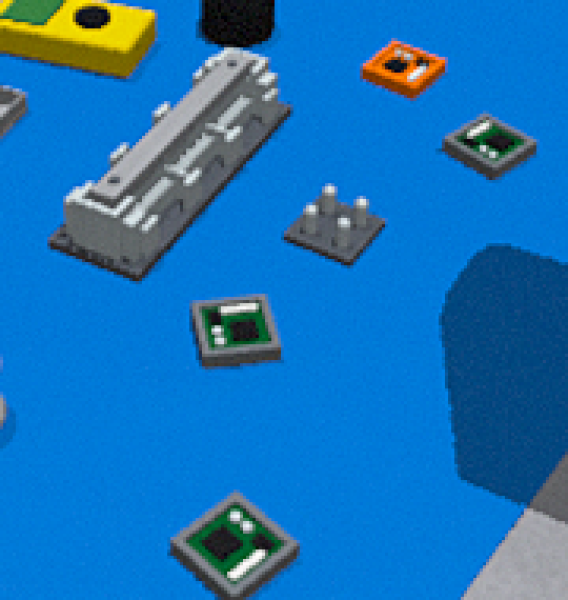

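```bash
python3 - <<'E'
from h import *
sc,sd=eyes.camera_info('scene'),eyes.camera_info('side')
S=lambda p:np.array(p)/3.636+[100,180]; D=lambda p:np.array(p)/3.156+[190,130]
def ang(v): return round(np.rad2deg(np.arctan2(v[1],v[0])),1)
h1=tri((sc,S((701,79))),(sd,D((113,181)))); h2=tri((sc,S((511,279))),(sd,D((232,63))))
print('bar',h1.round(4),h2.round(4),'mid',((h1+h2)/2).round(4),'len',np.linalg.norm(h1-h2),'yaw',ang(h1-h2))
# per-view fits
def sq(i,pts,z):
    Q=[onplane(i,p,z) for p in pts]; Q=np.array(Q); c=Q.mean(0)
    e=[Q[(k+1)%4]-Q[k] for k in range(4)]
    print('  c',c.round(4),'len',[round(np.linalg.norm(x)*1e3,1) for x in e],'ang',[ang(x)%90 for x in e])
print('A');sq(sc,[S(p) for p in [(48,238),(146,196),(190,263),(93,300)]],.015);sq(sd,[D(p) for p in [(444,143),(478,115),(537,146),(490,168)]],.015)
print('B');sq(sc,[S(p) for p in [(516,5),(594,3),(606,50),(522,50)]],.015);sq(sd,[D(p) for p in [(192,302),(270,295),(280,350),(202,357)]],.015)
print('C');sq(sd,[D(p) for p in [(170,547),(236,494),(299,546),(234,588)]],.015)
print('stand');sq(sc,[S(p) for p in [(370,115),(405,91),(441,109),(408,134)]],.034);sq(sd,[D(p) for p in [(330,190),(362,204),(344,222),(310,210)]],.034)
i=eyes.camera_info('wrist');s,p,r=tool();print(r.inv().apply(-i['R'].T@i['t']-p),i['R']@r.as_matrix(),i['mtx'])
plan([.616,-.01,.25],Rdown(7))
E
```

```text
bar [0.6042 0.0855 0.0624] [ 0.631  -0.1142  0.0628] mid [ 0.6176 -0.0143  0.0626] len 0.20154042031387379 yaw 97.6
A
  c [ 0.4186 -0.2166  0.015 ] len [np.float64(59.0), np.float64(66.4), np.float64(54.3), np.float64(61.0)] ang [np.float64(78.7), np.float64(77.4), np.float64(72.8), np.float64(82.0)]
  c [ 0.4122 -0.2072  0.015 ] len [np.float64(57.6), np.float64(66.4), np.float64(57.6), np.float64(51.4)] ang [np.float64(86.6), np.float64(80.6), np.float64(71.6), np.float64(81.0)]
B
  c [0.46   0.1153 0.015 ] len [np.float64(57.1), np.float64(57.2), np.float64(58.5), np.float64(54.5)] ang [np.float64(45.5), np.float64(48.9), np.float64(42.80000000000001), np.float64(47.69999999999999)]
  c [0.4531 0.1215 0.015 ] len [np.float64(62.2), np.float64(61.3), np.float64(59.5), np.float64(60.9)] ang [np.float64(44.80000000000001), np.float64(42.19999999999999), np.float64(44.5), np.float64(44.7)]
C
  c [0.3331 0.287  0.015 ] len [np.float64(62.1), np.float64(58.8), np.float64(54.0), np.float64(52.0)] ang [np.float64(82.1), np.float64(80.69999999999999), np.float64(74.3), np.float64(89.9)]
st
[... 169 characters left out ...]
oat64(4.5), np.float64(6.900000000000006)]
  c [ 0.4589 -0.0275  0.034 ] len [np.float64(31.5), np.float64(28.9), np.float64(31.1), np.float64(32.5)] ang [np.float64(0.6999999999999886), np.float64(1.5), np.float64(7.3), np.float64(2.5)]
[ 6.72967047e-02 -1.35458424e-04 -1.97150745e-01] [[-4.23119062e-04  9.99999834e-01 -3.90883494e-04]
 [-9.70115002e-01 -5.05320185e-04 -2.42645066e-01]
 [-2.42645224e-01  2.76534189e-04  9.70115055e-01]] [[291.08338238   0.         252.58627566]
 [  0.         291.08338238 193.69065533]
 [  0.           0.           1.        ]]
t 0.2 pos [ 0.1258 -0.5352  0.1867] shift mm [ 597.3 -399.2  -63. ] rot deg [ -0.   -0.  -83.8] shift after rot [461.6 550.6 -63.3]
```

```bash
python3 -m inch '[[60,[43,-28.5,-4.5],[0,0,0]],[60,[43,-28.5,-4.5],[0,0,0]],[60,[43,-28.5,-4.5],[0,0,0]],[60,[43,-28.5,-4.5],[0,0,0]],[60,[43,-28.5,-4.5],[0,0,0]],[60,[43,-28.5,-4.5],[0,0,0]],[60,[43,-28.5,-4.5],[0,0,0]]]'
python3 -c "
from rig import bot;s=bot.get_state();print([*s['q']],[*s['tool_pos']],[*s['ee_rot']])"
python3 -m inch '[[60,[43,-28.5,-4.5],[0,0,0]],[60,[43,-28.5,-4.5],[0,0,0]],[60,[43,-28.5,-4.5],[0,0,0]],[60,[43,-28.5,-4.5],[0,0,0]],[60,[43,-28.5,-4.5],[0,0,0]],[60,[43,-28.5,-4.5],[0,0,0]],[60,[43,-28.5,-4.5],[0,0,0]],[60,[0,0,0],[0,0,0]]]'
python3 -m inch '[[60,[0,0,0],[0,0,-9.4]],[60,[0,0,0],[0,0,-9.4]],[60,[0,0,0],[0,0,-9.3]],[60,[0,0,0],[0,0,-9.3]],[60,[0,0,0],[0,0,-9.3]],[60,[0,0,0],[0,0,-9.3]],[60,[0,0,0],[0,0,-9.3]],[60,[0,0,0],[0,0,-9.3]],[60,[0,0,0],[0,0,-9.3]],[60,[0,0,0],[0,0,0]]]'
python3 - <<'E'
from h import *
s,p,r=tool();print([*s['q']],[*s['tool_pos']],[*s['ee_rot']])
plan([.6176,-.0143,.25],Rdown(7.6))
snap('wrist','pics/w1.png')
E
```

```text
t: 1.08
tool_pos: [0.3741, -0.2709, 0.2187]
ee_rot: [0.0, 0.993, 0.115, 0.0]
force: [-0.4, -0.9, 0.1]
grip_width: 0.06
grasp_force: 0.0
[np.float64(-0.7275759490168817), np.float64(0.15358182165312953), np.float64(1.8285938178083636), np.float64(-1.0301404683618052e-05), np.float64(1.159253713315891), np.float64(0.612515428115769)] [np.float64(0.3741449595885128), np.float64(-0.2709364183818008), np.float64(0.21873800975341762)] [np.float64(6.41004057974028e-05), np.float64(0.9933540368606432), np.float64(0.11509887385890916), np.float64(5.0795795682712125e-05)]
t: 2.08
tool_pos: [0.6218, -0.0069, 0.2494]
ee_rot: [-0.0, 0.993, 0.117, -0.0]
force: [-0.0, 0.3, -0.6]
grip_width: 0.0598
grasp_force: 0.0
t: 3.32
tool_pos: [0.6201, -0.01, 0.2499]
ee_rot: [-0.0, 0.662, 0.749, -0.0]
force: [0.3, -0.4, 0.4]
grip_width: 0.0598
grasp_force: 0.0
[np.float64(-0.09109846208763736), np.float64(0.42897582989025185), np.float64(1.3798699194757327), np.float64(-0.00018517117607824224), np.float64(1.3332086949348516), np.float64(-0.21361495203502553)] [np.float64(0.6200621062425923), np.float64(-0.010005735383859063), np.float64(0.24990108941129846)] [np.float64(-0.0001329232511461761), np.float64(0.6624750680018767), np.float64(0.7490839224458764), np.float64(-0.00020914210059675217)]
t 3.33 pos [ 0.6201 -0.01    0.2499] shift mm [-4.  -3.  -0.1] rot deg [-0.   0.  -0.6] shift after rot [-3.9 -3.  -0.1]
```

View pics/w1.png

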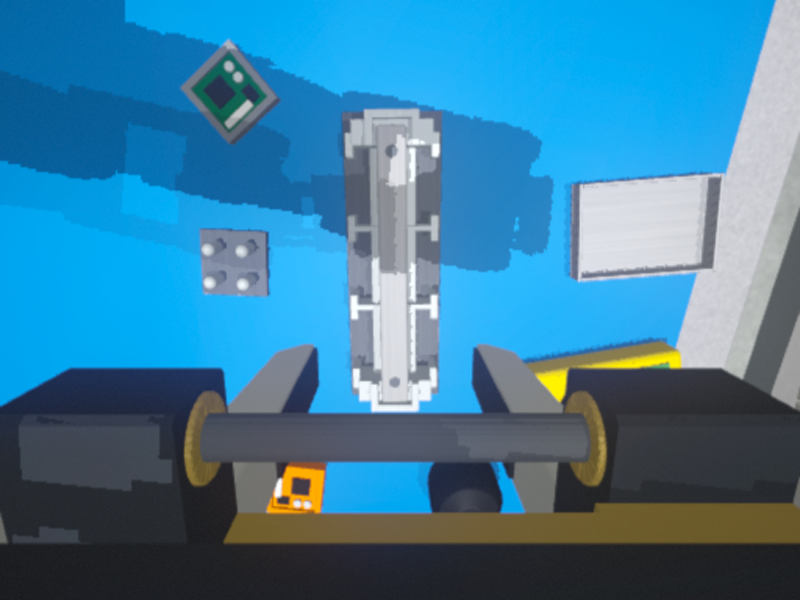

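```bash
cat > fit.py <<'E'
import numpy as np
from scipy.optimize import lstsq if False else least_squares
E
python3 - <<'E'
from h import *
i=eyes.camera_info('wrist');k=1/1.5625
def ang(v): return round(np.rad2deg(np.arctan2(v[1],v[0])),1)
a,b=[onplane(i,np.array(p)*k,.064) for p in((391,151),(395,381))]
print('bar',a,b,(a+b)/2,np.linalg.norm(a-b),ang(a-b))
def sq(pts,z):
    Q=np.array([onplane(i,np.array(p)*k,z) for p in pts]);e=np.roll(Q,-1,0)-Q
    print(Q.mean(0).round(4),np.linalg.norm(e,axis=1).round(4),[ang(x)%90 for x in e])
sq([(229,40),(279,98),(231,143),(181,88)],.015)
sq([(200,229),(267,231),(268,296),(203,295)],.008)
sq([(209,249),(243,250),(244,283),(209,282)],.034)
qs=np.array([[-1.42455969,.351214886,1.65244819,0,1.13907188],[-.72757595,.15358182,1.82859382,0,1.15925371],[-.09109846,.42897583,1.37986992,0,1.33320869]])
ps=np.array([[.12581128,-.53502256,.18650398],[.37414496,-.27093642,.21873801],[.62006211,-.01000574,.2499]])
for q,p in zip(qs,ps):
    c,s=np.cos(q[0]),np.sin(q[0]);print('r,lat',c*p[0]+s*p[1],-s*p[0]+c*p[1],p[2])
# r=a2 s2 + a4 s23 ; z = H + a2 c2 + a4 c23
A=[];y=[]
for q,p in zip(qs,ps):
    c,s=np.cos(q[0]),np.sin(q[0]); r=c*p[0]+s*p[1]; s2,c2,s3,c3=np.sin(q[1]),np.cos(q[1]),np.sin(q[1]+q[2]),np.cos(q[1]+q[2])
    A+=[[s2,s3,0,c3,1],[c2,c3,1,-s3,0]];y+=[r,p[2]]
A=np.array(A);y=np.array(y)
for cols in([0,1,2],[0,1,2,3],[0,1,2,4]):
    x,res,_,_=np.linalg.lstsq(A[:,cols],y,rcond=None);print(cols,x.round(4),res, (A[:,cols]@x-y).round(4))
E
```

```text
bar [0.60614447 0.08539997 0.064     ] [ 0.63309644 -0.11143115  0.064     ] [ 0.61962045 -0.01301559  0.064     ] 0.19866781462482075 97.8
[0.4594 0.1203 0.015 ] [0.0609 0.059  0.0605 0.0591] [np.float64(47.8), np.float64(46.400000000000006), np.float64(47.900000000000006), np.float64(46.7)]
[ 0.4661 -0.032   0.008 ] [0.064  0.064  0.0644 0.0649] [np.float64(5.2), np.float64(3.799999999999997), np.float64(6.0), np.float64(3.5)]
[ 0.4673 -0.0303  0.034 ] [0.0309 0.0307 0.0323 0.0307] [np.float64(5.2), np.float64(3.9000000000000057), np.float64(5.199999999999989), np.float64(1.2000000000000028)]
r,lat 0.5476446915434491 0.04650709309850004 0.18650398
r,lat 0.45959657990930647 0.04649708067703287 0.21873801
r,lat 0.6184012103157586 0.0464443556377376 0.2499
[0, 1, 2] [ 0.5024  0.4175 -0.1098] [3.40299574e-05] [ 0.0042  0.0003 -0.      0.001  -0.0037 -0.0013]
[0, 1, 2, 3] [ 0.4859  0.4385 -0.0478  0.0419] [1.99974115e-08] [ 0.     -0.     -0.0001 -0.0001 -0.      0.0001]
[0, 1, 2, 4] [ 0.5061  0.4379 -0.1062 -0.0203] [2.39717706e-05] [ 0.0037 -0.0011 -0.0011  0.0002 -0.0026  0.0009]
```

```bash
rm fit.py
python3 -m inch '[[50,[-3.5,-1.9,40],[0,0,-0.7]],[50,[0,0,40],[0,0,0]],[50,[0,0,40],[0,0,0]],[50,[0,0,40],[0,0,0]],[50,[0,0,25],[0,0,0]],[50,[0,0,19],[0,0,0]],[50,[0,0,0],[0,0,0]],[0,[0,0,0],[0,0,0]],[0,[0,0,0],[0,0,0]],[0,[0,0,0],[0,0,0]]]' 40
python3 -m inch '[[0,[0,0,0],[0,0,0]],[0,[0,0,0],[0,0,0]],[0,[0,0,-10],[0,0,0]],[0,[0,0,-30],[0,0,0]],[0,[0,0,-30],[0,0,0]],[0,[0,0,-30],[0,0,0]],[0,[0,0,0],[0,0,0]]]'
python3 - <<'E'
from h import *
plan([.345,.02,.065],Rdown(0))
E
```

```text
t: 4.62
tool_pos: [0.6195, -0.013, 0.0467]
ee_rot: [0.0, 0.657, 0.754, 0.0]
force: [0.5, 1.1, -0.2]
grip_width: 0.0247
grasp_force: 0.0
t: 5.5
tool_pos: [0.6205, -0.0131, 0.1489]
ee_rot: [0.002, 0.657, 0.754, 0.001]
force: [-0.5, -0.4, 0.0]
grip_width: 0.0004
grasp_force: 0.0
t 5.5 pos [ 0.6205 -0.0131  0.1489] shift mm [  70.4 -268.8   82.6] rot deg [0.3 0.  7.8] shift after rot [  33.1 -275.5   83.9]
```

```bash
python3 - <<'E'
from h import *
snap('wrist','pics/w2.png')
E
```

```text
(no output)
```

View pics/w2.png

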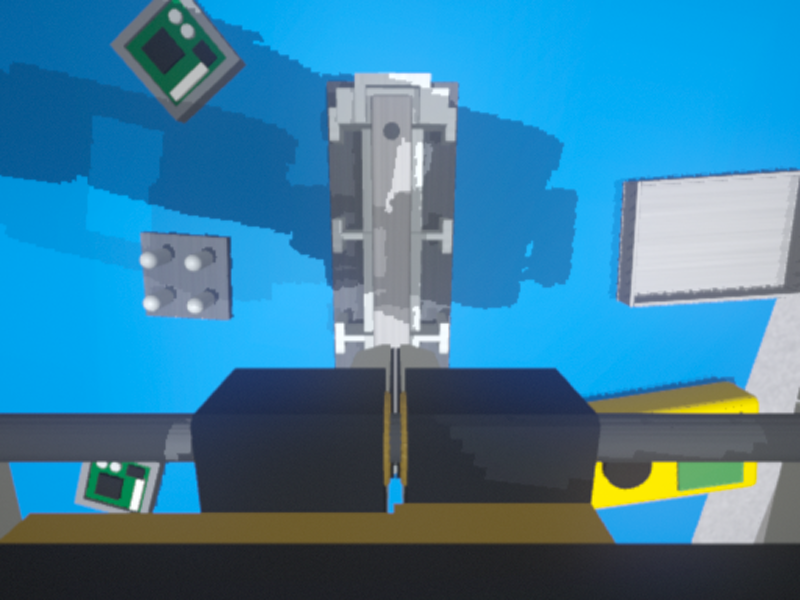

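```bash

python3 -m inch '[[50,[0,0,0],[0,0,0]],[50,[0,0,0],[0,0,0]],[50,[0,-1,30],[0,0,0]],[50,[0,0,30],[0,0,0]],[50,[0,0,30],[0,0,0]],[50,[0,0,20],[0,0,0]],[50,[0,0,0],[0,0,0]]]' 40
python3 -m inch '[[0,[0,0,0],[0,0,0]],[0,[0,0,0],[0,0,0]],[0,[0,0,0],[0,0,0]],[0,[0,0,0],[0,0,0]],[0,[0,0,0],[0,0,0]],[0,[0,0,0],[0,0,0]]]'
```

```text
t: 6.42
tool_pos: [0.6173, -0.013, 0.0346]
ee_rot: [-0.001, 0.657, 0.754, -0.001]
force: [-0.0, 1.3, -0.4]
grip_width: 0.0496
grasp_force: 0.0
t: 7.18
tool_pos: [0.6181, -0.0131, 0.0361]
ee_rot: [-0.0, 0.657, 0.754, -0.0]
force: [-0.8, -0.1, -0.7]
grip_width: 0.0006
grasp_force: 0.0
```

```bash
python3 - <<'E'
from h import *
a=eyes.read_camera('scene')[:,:,::-1][130:330,180:350]; b=eyes.read_camera('side')[:,:,::-1][120:240,180:300]
cv2.imwrite('pics/x3.png',np.hstack([cv2.resize(a,(400,471),interpolation=3),cv2.resize(b,(400,471),interpolation=3)]))
E
```

```text
(no output)
```

View pics/x3.png

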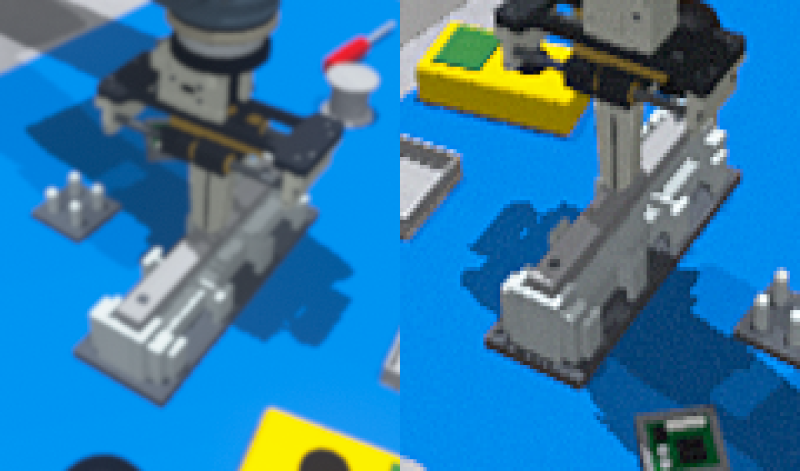

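```bash
python3 - <<'E'
from h import *
snap('wrist','pics/w3.png',(130,60,390,340),2.1)
s=bot.get_state();print(s['grip_width'],s['grasp_force'],s['force'],s['tool_pos'])
E
```

```text
0.0003538285230528715 0.0 [-0.55488082  0.72034939 -0.54768022] [ 0.6181219  -0.01309369  0.03600117]
```

View pics/w3.png

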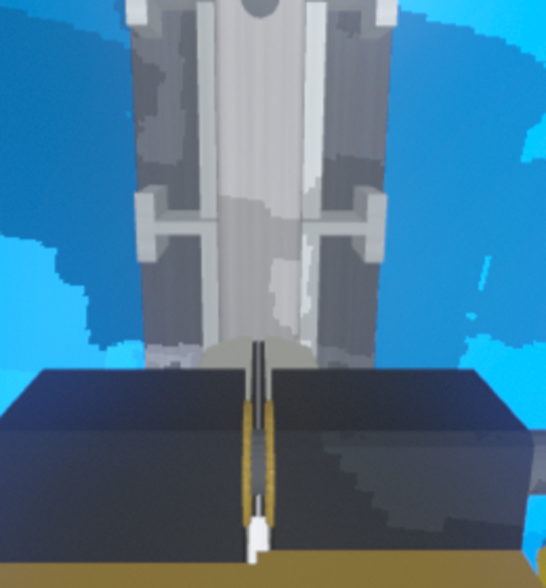

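```bash
python3 - <<'E'
from h import *
sc,sd=eyes.camera_info('scene'),eyes.camera_info('side')
for z in(.036,.05,.064,.08,.1,.14):
    X=[.618,-.013,z]; print(z,((proj(sc,X)-[180,130])*[400/170,471/200]).round(),((proj(sd,X)-[180,120])*[400/120,471/120]+[400,0]).round())
for X in([.604,.085,.064],[.632,-.113,.064]): print(((proj(sc,X)-[180,130])*[400/170,471/200]).round(),((proj(sd,X)-[180,120])*[400/120,471/120]+[400,0]).round())
E
```

```text
0.036 [210. 249.] [619. 218.]
0.05 [211. 238.] [618. 202.]
0.064 [212. 226.] [618. 186.]
0.08 [212. 212.] [618. 167.]
0.1 [213. 194.] [618. 143.]
0.14 [215. 157.] [617.  94.]
[266. 168.] [554. 262.]
[144. 297.] [677. 117.]
```

```bash

python3 -m inch '[[60,[0,0,0],[0,0,0]],[60,[0,0,0],[0,0,0]],[60,[0,0,0],[0,0,0]],[60,[0,0,0],[0,0,0]],[60,[0,0,7],[0,0,0]],[60,[0,0,6],[0,0,0]],[60,[0,0,6],[0,0,0]],[60,[0,0,0],[0,0,0]]]' 10
python3 -m inch '[[0,[0,0,0],[0,0,0]],[0,[0,0,0],[0,0,0]],[0,[0,0,0],[0,0,0]],[0,[0,0,0],[0,0,0]],[0,[0,0,0],[0,0,0]],[0,[0,0,0],[0,0,0]],[0,[0,0,0],[0,0,0]],[0,[0,0,0],[0,0,0]]]'
```

```text
t: 8.32
tool_pos: [0.6178, -0.0131, 0.0163]
ee_rot: [-0.0, 0.657, 0.754, -0.0]
force: [0.3, 0.7, 0.3]
grip_width: 0.0599
grasp_force: 0.0
t: 9.32
tool_pos: [0.6182, -0.0131, 0.0171]
ee_rot: [0.0, 0.657, 0.754, 0.0]
force: [0.2, 0.6, 3.0]
grip_width: 0.0239
grasp_force: 10.0
```

```bash

python3 -m inch '[[0,[0,0,0],[0,0,0]],[0,[0,0,0],[0,0,0]],[0,[0,0,-10],[0,0,0]],[0,[0,0,-25],[0,0,0]],[0,[0,0,-25],[0,0,0]],[0,[0,0,0],[0,0,0]]]' 45
python3 -m inch '[[0,[5,-19,0],[0,0,0]],[0,[10,-38,0],[0,0,0]],[0,[10,-38,0],[0,0,0]],[0,[10,-38,0],[0,0,0]],[0,[10,-38,0],[0,0,0]],[0,[10,-38,0],[0,0,0]],[0,[10,-38,0],[0,0,0]],[0,[5,-19,0],[0,0,0]],[0,[0,0,0],[0,0,0]]]'
python3 -m inch '[[0,[0,0,20],[0,0,0]],[0,[0,0,30],[0,0,0]],[0,[0,0,30],[0,0,0]],[0,[0,0,15],[0,0,0]],[0,[0,0,6],[0,0,0]],[0,[0,0,3],[0,0,0]],[0,[0,0,0],[0,0,0]]]'
```

```text
t: 10.07
tool_pos: [0.6191, -0.0132, 0.0788]
ee_rot: [0.001, 0.657, 0.754, 0.001]
force: [0.3, -0.2, -2.0]
grip_width: 0.0235
grasp_force: 45.0
t: 11.2
tool_pos: [0.3438, 0.0202, 0.0766]
ee_rot: [-0.001, 0.657, 0.754, -0.0]
force: [0.3, 0.5, -2.3]
grip_width: 0.0237
grasp_force: 45.0
t: 12.08
tool_pos: [0.3455, 0.02, -0.0268]
ee_rot: [0.0, 0.657, 0.754, 0.0]
force: [-0.6, 0.5, -2.7]
grip_width: 0.0237
grasp_force: 45.0
```

```bash

python3 -m inch '[[0,[0,0,2],[0,0,0]],[0,[0,0,2],[0,0,0]],[0,[0,0,0],[0,0,0]]]'
python3 -m inch '[[0,[0,0,1],[0,0,0]],[0,[0,0,0],[0,0,0]]]'
```

```text
t: 12.45
tool_pos: [0.3452, 0.02, -0.0309]
ee_rot: [0.0, 0.657, 0.754, 0.0]
force: [0.2, 0.1, -1.2]
grip_width: 0.0235
grasp_force: 45.0
t: 12.7
tool_pos: [0.3453, 0.02, -0.031]
ee_rot: [0.0, 0.657, 0.754, 0.0]
force: [-6.1, 0.2, 32.6]
grip_width: 0.0233
grasp_force: 45.0
```

```bash

python3 -m inch '[[45,[0,0,-1],[0,0,0]],[45,[0,0,0],[0,0,0]],[45,[0,0,0],[0,0,0]],[45,[0,0,-30],[0,0,0]],[45,[0,0,-30],[0,0,0]],[0,[0,40,0],[0,0,0]],[0,[0,0,0],[0,0,0]],[0,[0,0,20],[0,0,0]],[0,[0,0,20],[0,0,0]],[0,[0,0,10],[0,0,0]]]'
for k in 1 2 3 4 5 6 7; do echo; done >/dev/null
python3 -m inch '[[0,[0,0,2],[0,0,0]],[0,[0,0,2],[0,0,0]],[0,[0,0,0],[0,0,0]]]'
python3 -m inch '[[0,[0,0,1],[0,0,0]],[0,[0,0,1],[0,0,0]],[0,[0,0,0],[0,0,0]]]'
```

```text
t: 13.95
tool_pos: [0.3834, 0.0255, -0.022]
ee_rot: [-0.001, 0.657, 0.754, -0.001]
force: [0.0, -0.4, 0.6]
grip_width: 0.0019
grasp_force: 0.0
t: 14.32
tool_pos: [0.3849, 0.0255, -0.0247]
ee_rot: [0.0, 0.657, 0.754, 0.0]
force: [-0.8, -1.1, -0.2]
grip_width: 0.0006
grasp_force: 0.0
t: 14.7
tool_pos: [0.3847, 0.0255, -0.027]
ee_rot: [0.0, 0.657, 0.754, 0.0]
force: [0.4, 0.2, 0.7]
grip_width: 0.0005
grasp_force: 0.0
```

```bash

python3 -m inch '[[0,[0,0,1],[0,0,0]],[0,[0,0,0],[0,0,0]]]'
python3 -m inch '[[0,[0,0,1],[0,0,0]],[0,[0,0,0],[0,0,0]]]'
python3 -m inch '[[0,[0,0,1],[0,0,0]],[0,[0,0,0],[0,0,0]]]'
```

```text
t: 14.95
tool_pos: [0.3847, 0.0255, -0.028]
ee_rot: [-0.0, 0.657, 0.754, -0.0]
force: [-0.3, -0.0, -0.4]
grip_width: 0.0004
grasp_force: 0.0
t: 15.2
tool_pos: [0.3847, 0.0255, -0.029]
ee_rot: [-0.0, 0.657, 0.754, -0.0]
force: [0.6, 0.3, 0.2]
grip_width: 0.0002
grasp_force: 0.0
t: 15.45
tool_pos: [0.3847, 0.0255, -0.03]
ee_rot: [-0.0, 0.657, 0.754, -0.0]
force: [0.1, -0.8, 0.6]
grip_width: 0.0005
grasp_force: 0.0
```

```bash

for i in 1; do python3 -m inch '[[0,[0,0,0.7],[0,0,0]],[0,[0,0,0],[0,0,0]]]' | sed -n '2p;4p'
python3 -m inch '[[0,[0,0,0.7],[0,0,0]],[0,[0,0,0],[0,0,0]]]'| sed -n '2p;4p'
python3 -m inch '[[0,[0,0,0.7],[0,0,0]],[0,[0,0,0],[0,0,0]]]'| sed -n '2p;4p'; done
```

```text
tool_pos: [0.3847, 0.0255, -0.0307]
force: [-0.5, 0.4, 0.2]
tool_pos: [0.3848, 0.0255, -0.0313]
force: [-0.1, 0.5, 1.6]
tool_pos: [0.3848, 0.0255, -0.0314]
force: [-5.4, -0.2, 21.2]
```

```bash
cat >> h.py <<'E'
L=.0312
def Rt(yaw,tilt): # tilt deg about tool y: + tilts pointing toward tool +x
    return Rdown(yaw)*Ro.from_rotvec([0,np.deg2rad(tilt),0])
def go(c,d,R,back=0):
    """tip d beyond point c along tool axis, then 'back' retreat"""
    t=R.apply([0,0,1]); plan(np.array(c)+(d+L-back)*t,R)
E
python3 -m inch '[[80,[0,0,-50],[0,0,0]],[80,[0,0,-50],[0,0,0]],[80,[0,0,-30],[0,0,-10]],[80,[0,0,0],[0,0,-10]],[80,[0,0,0],[0,0,-10]],[80,[0,0,0],[0,0,-9.2]],[80,[0,0,0],[0,-10,0]],[80,[0,0,0],[0,-10,0]],[80,[0,0,0],[0,0,0]]]' 40
python3 - <<'E'
from h import *
s,p,r=tool();print([*s['q']],[*p],[*s['ee_rot']])
go([.458,.1192,.0075],.0036,Rt(47,-20),.06)
E
```

```text
t: 17.32
tool_pos: [0.3824, 0.0238, 0.0968]
ee_rot: [0.137, 0.363, 0.92, -0.06]
force: [-0.2, 0.4, 0.6]
grip_width: 0.0797
grasp_force: 0.0
[np.float64(0.13050194054291742), np.float64(0.12514539302920855), np.float64(2.2737639987174814), np.float64(-0.4284792283931667), np.float64(0.600949739021201), np.float64(-0.3513331989505421)] [np.float64(0.38237464910782576), np.float64(0.02383220951899693), np.float64(0.09678659938263252)] [np.float64(0.13670576073097943), np.float64(0.3625204179345446), np.float64(0.9199355763178222), np.float64(-0.0600750945760686)]
t 17.32 pos [0.3824 0.0238 0.0968] shift mm [ 36.7 122.   55.9] rot deg [-0.7 -2.8  0.1] shift after rot [ 39.7 121.3  55.4]
```

```bash
cat > ik.py <<'E'
from h import *
from scipy.optimize import least_squares
S4=S6=1;DT=.3
def fk(q,dt=None):
    dt=DT if dt is None else dt
    R0=Ro.from_euler('ZY',[q[0],q[1]+q[2]]); R=R0*Ro.from_euler('ZYZ',[S4*q[3],q[4],S6*q[5]])*Ro.from_euler('Z',C6)
    c,s=q[1],q[1]+q[2]; r=.4859*np.sin(c)+.4385*np.sin(s)+.0419*np.cos(s); z=(dt-.0478)+.4859*np.cos(c)+.4385*np.cos(s)-.0419*np.sin(s)
    w=Ro.from_euler('Z',q[0]).apply([r,LAT,z]); return w+dt*R.apply([0,0,1]),R
C6=np.pi/2;LAT=.0465
lo=[-2.75,-.79,.01,-1.57,.07,-2.87];hi=[2.75,2.1,2.65,4.71,3.14,2.87]
def ik(p,R,q0):
    f=lambda q:np.r_[(fk(q)[0]-p)*5,(R.inv()*fk(q)[1]).as_rotvec()]
    s=least_squares(f,np.clip(q0,np.array(lo)+.01,np.array(hi)-.01),bounds=(lo,hi)); return s.x,np.abs(s.fun).max()
E
python3 - <<'E'
import ik; from ik import *
s,p,r=tool();q=s['q']
for s4 in(1,-1):
  for s6 in(1,-1):
    for C in np.arange(4)*np.pi/2:
      ik.S4,ik.S6,ik.C6=s4,s6,C; e=np.rad2deg((r.inv()*fk(q)[1]).magnitude())
      if e<5: print(s4,s6,C,e)
      if e<5:
        for dt in np.arange(.1,.5,.02):print(round(dt,2),((fk(q,dt)[0]-p)*1e3).round(1))
E
```

```text
1 1 0.0 2.247673628283103e-14
0.1 [-44.1  43.8  -9.4]
0.12 [-39.9  39.6  -8.5]
0.14 [-35.8  35.4  -7.6]
0.16 [-31.6  31.2  -6.7]
0.18 [-27.4  27.   -5.8]
0.2 [-23.3  22.8  -4.9]
0.22 [-19.1  18.6  -4. ]
0.24 [-15.   14.4  -3.1]
0.26 [-10.8  10.2  -2.3]
0.28 [-6.6  6.  -1.4]
0.3 [-2.5  1.8 -0.5]
0.32 [ 1.7 -2.3  0.4]
0.34 [ 5.8 -6.5  1.3]
0.36 [ 10.  -10.7   2.2]
0.38 [ 14.2 -14.9   3.1]
0.4 [ 18.3 -19.1   4. ]
0.42 [ 22.5 -23.3   4.9]
0.44 [ 26.6 -27.5   5.8]
0.46 [ 30.8 -31.7   6.7]
0.48 [ 34.9 -35.9   7.6]
1 1 1.5707963267948966 2.247673628283103e-14
0.1 [-44.1  43.8  -9.4]
0.12 [-39.9  39.6  -8.5]
0.14 [-35.8  35.4  -7.6]
0.16 [-31.6  31.2  -6.7]
0.18 [-27.4  27.   -5.8]
0.2 [-23.3  22.8  -4.9]
0.22 [-19.1  18.6  -4. ]
0.24 [-15.   14.4  -3.1]
0.26 [-10.8  10.2  -2.3]
0.28 [-6.6  6.  -1.4]
0.3 [-2.5  1.8 -0.5]
0.32 [ 1.7 -2.3  0.4]
0.34 [ 5.8 -6.5  1.3]
0.36 [ 10.  -10.7   2.2]
0.38 [ 14.2 -14.9   3.1]
0.4 [ 18.3 -19.1   4. ]
0.42 [ 22.5 -23.3   4.9]
0.44 [ 26.6 -27.5   5.8]
0.46 [ 30.8 -31.7   6.7]
0.48 [ 34.9 -35.9   7.6]
1 1 3.141592653589793 2.247673628283103e-14
0.1 [-44.1  4
[... 6607 characters left out ...]
36 [ 10.  -10.7   2.2]
0.38 [ 14.2 -14.9   3.1]
0.4 [ 18.3 -19.1   4. ]
0.42 [ 22.5 -23.3   4.9]
0.44 [ 26.6 -27.5   5.8]
0.46 [ 30.8 -31.7   6.7]
0.48 [ 34.9 -35.9   7.6]
-1 -1 4.71238898038469 2.247673628283103e-14
0.1 [-44.1  43.8  -9.4]
0.12 [-39.9  39.6  -8.5]
0.14 [-35.8  35.4  -7.6]
0.16 [-31.6  31.2  -6.7]
0.18 [-27.4  27.   -5.8]
0.2 [-23.3  22.8  -4.9]
0.22 [-19.1  18.6  -4. ]
0.24 [-15.   14.4  -3.1]
0.26 [-10.8  10.2  -2.3]
0.28 [-6.6  6.  -1.4]
0.3 [-2.5  1.8 -0.5]
0.32 [ 1.7 -2.3  0.4]
0.34 [ 5.8 -6.5  1.3]
0.36 [ 10.  -10.7   2.2]
0.38 [ 14.2 -14.9   3.1]
0.4 [ 18.3 -19.1   4. ]
0.42 [ 22.5 -23.3   4.9]
0.44 [ 26.6 -27.5   5.8]
0.46 [ 30.8 -31.7   6.7]
0.48 [ 34.9 -35.9   7.6]
```

```bash
sed -i 's/DT=.3$/DT=.311/' ik.py; cat >> ik.py <<'E'
def chk(name,c,d,yaw,tilts,q):
    for tl in tilts:
        R=Rt(yaw,tl);t=R.apply([0,0,1]);q,e=ik(np.array(c)+(d+L)*t,R,q);print(name,yaw,tl,q.round(2),'err',round(e,4))
    return q
E
python3 - <<'E'
from ik import *
q=bot.get_state()['q']
for n,c,y in(('B',(.458,.119,.0075),47),('A',(.416,-.21,.0075),-12),('C',(.333,.287,.0075),-10),('C',(.333,.287,.0075),80)):
    chk(n,c,.0036,y,[-20],q)
chk('st1',(.465,-.032,.048),.0036,4.5,[-20,0,30,50,60,70],q)
chk('st2',(.465,-.032,.038),.005,4.5,[0,-30,-50,-65],q)
for b in(-.072,0,.072): chk('cr',np.array([.6187,-.0137,.0375])+b*np.array([-.135,.99,0]),.005,7.8,[-65,-20,0,25],q)
E
```

```text
B 47 -20 [ 0.33  0.56  2.09 -0.79  0.44  0.23] err 0.0
A -12 -20 [-0.37  0.58  2.04 -0.68  0.57  0.43] err 0.0
C -10 -20 [ 0.74  0.65  1.87 -0.27  0.91  1.11] err 0.0
C 80 -20 [ 0.78  0.52  2.2  -0.94  0.35  0.26] err 0.0
st1 4.5 -20 [ 0.03  0.51  2.01 -0.57  0.69  0.41] err 0.0
st1 4.5 0 [-0.17  0.48  1.99  0.    0.67 -0.25] err 0.0
st1 4.5 30 [-0.43  0.6   1.9   0.55  0.99 -0.9 ] err 0.0
st1 4.5 50 [-0.55  0.76  1.81  0.7   1.27 -1.09] err 0.0
st1 4.5 60 [-0.59  0.85  1.76  0.76  1.42 -1.15] err 0.0
st1 4.5 70 [-0.62  0.94  1.71  0.8   1.56 -1.2 ] err 0.0
st2 4.5 0 [-0.17  0.5   2.    0.    0.64 -0.25] err 0.0
st2 4.5 -30 [ 0.13  0.58  2.   -0.8   0.77  0.7 ] err 0.0
st2 4.5 -50 [ 0.28  0.73  1.95 -1.06  1.04  1.04] err 0.0
st2 4.5 -65 [ 0.36  0.87  1.9  -1.15  1.26  1.19] err 0.0
cr 7.8 -65 [ 0.19  0.97  1.57 -1.27  1.24  0.93] err 0.0
cr 7.8 -20 [-0.06  0.73  1.6  -0.48  0.81  0.14] err 0.0
cr 7.8 0 [-0.21  0.73  1.54 -0.    0.87 -0.34] err 0.0
cr 7.8 25 [-0.37  0.82  1.42  0.42  1.15 -0.73] err 0.0
cr 7.8 -65 [ 0.31  0.98  1.53 -1.18  1.32  0.93] err 0.0
cr 7.8 -20 [ 0.05  0.72  1.61 -0.48  0.84  0.24] err 0.0
cr 7.8 0 [-0.1   0.71  1.59  0.    0.85 -0.23] err 0.0
cr 7.8 25 [-0.27  0.78  1.51  0.46  1.08 -0.67] err 0.0
cr 7.8 -65 [ 0.42  1.    1.47 -1.09  1.39  0.92] err 0.0
cr 7.8 -20 [ 0.17  0.73  1.6  -0.46  0.88  0.34] err 0.0
cr 7.8 0 [ 0.02  0.7   1.61  0.    0.84 -0.12] err 0.0
cr 7.8 25 [-0.17  0.76  1.56  0.49  1.02 -0.61] err 0.0
```

```bash

python3 -m inch '[[82,[0,0,0],[-0.7,-2.8,0.1]],[82,[13.2,40.4,6],[0,0,0]],[82,[13.2,40.4,14],[0,0,0]],[82,[13.3,40.4,20],[0,0,0]],[82,[0,0,15],[0,0,0]],[82,[0,0,0],[0,0,0]]]' 40
python3 - <<'E'
from h import *
go([.458,.1192,.0075],.0036,Rt(47,-20))
snap('wrist','pics/w4.png')
E
```

```text
t: 18.08
tool_pos: [0.4524, 0.1229, 0.0312]
ee_rot: [0.16, 0.362, 0.916, -0.064]
force: [0.2, 0.5, -0.6]
grip_width: 0.082
grasp_force: 0.0
t 18.07 pos [0.4524 0.1229 0.0312] shift mm [ 1.7  1.2 59.3] rot deg [-0.1 -0.1 -0.1] shift after rot [ 1.8  1.1 59.3]
```

View pics/w4.png

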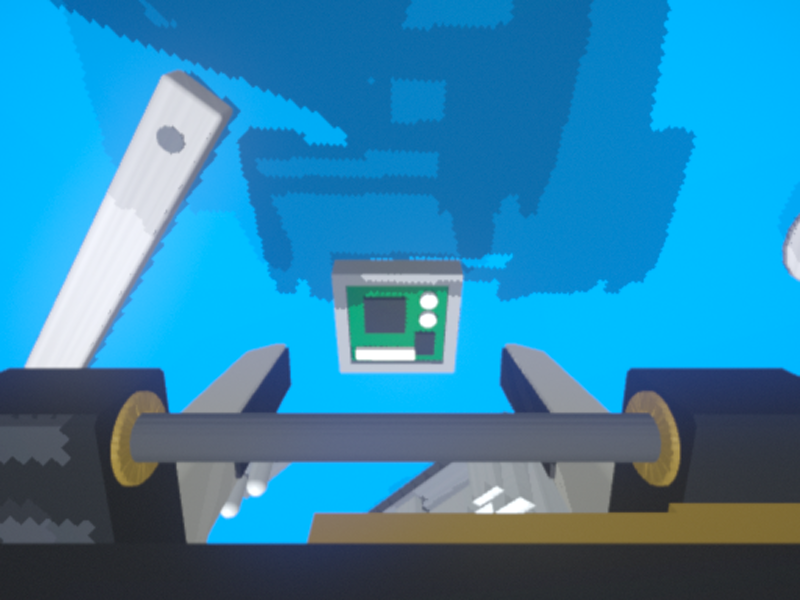

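```bash

python3 - <<'E'
from h import *
i=eyes.camera_info('wrist')
Q=np.array([onplane(i,np.array(p)/1.5625,.015) for p in((333,275),(463,275),(457,373),(340,373))]);print(Q.mean(0),np.linalg.norm(np.roll(Q,-1,0)-Q,axis=1))
c=Q.mean(0);c[2]=.0075;go(c,.0036,Rt(47,-20))
E
```

```text
[0.45822083 0.12048685 0.015     ] [0.05944079 0.06042359 0.06219546 0.0604009 ]
t 18.12 pos [0.4526 0.123  0.0319] shift mm [ 2.8  2.1 59.8] rot deg [-0.1 -0.1 -0.2] shift after rot [ 2.9  2.  59.8]
```

```bash

python3 -m inch '[[82,[6,1,20],[0,0,0]],[82,[6.3,1,20],[0,0,0]],[82,[0,0,10],[0,0,0]],[82,[0,0,4],[0,0,0]],[82,[0,0,2],[0,0,0]],[82,[0,0,0],[0,0,0]]]' 40
python3 -m inch '[[40,[0,0,0],[0,0,0]],[40,[0,0,0],[0,0,0]],[40,[0,0,0],[0,0,0]],[40,[0,0,0],[0,0,0]],[40,[0,0,0],[0,0,0]],[40,[0,0,0],[0,0,0]]]'
python3 - <<'E'
from h import *
go([.458,.1205,.0075],.0036,Rt(47,-20))
E
```

```text
t: 18.88
tool_pos: [0.4603, 0.1204, -0.0243]
ee_rot: [0.162, 0.362, 0.916, -0.063]
force: [0.2, -0.9, 0.1]
grip_width: 0.0818
grasp_force: 0.0
t: 19.62
tool_pos: [0.46, 0.1204, -0.0246]
ee_rot: [0.162, 0.362, 0.916, -0.063]
force: [-4.0, 0.3, 4.5]
grip_width: 0.0593
grasp_force: 40.0
t 19.62 pos [ 0.46    0.1204 -0.0246] shift mm [-9.5 -1.3  4.1] rot deg [ 0.   0.  -0.2] shift after rot [-9.5 -1.4  4.1]
```

```bash

python3 -m inch '[[40,[-7,0,-20],[0,0,0]],[40,[-19,0,-52],[0,0,0]],[40,[-19,0,-52],[0,0,0]],[40,[0,0,0],[0,10,0]],[40,[0,0,0],[0,10,0]],[40,[0,0,0],[0,0,10.5]],[40,[0,0,0],[0,0,10.5]],[40,[0,0,0],[0,0,10.5]],[40,[0,0,0],[0,0,10.5]],[40,[0,0,0],[0,0,0]]]'
python3 - <<'E'
from h import *
plan([.45,-.13,.13],Rt(4.5,0))
E
```

```text
t: 20.88
tool_pos: [0.4591, 0.1194, 0.1065]
ee_rot: [0.012, 0.677, 0.736, -0.002]
force: [0.4, 0.2, -1.5]
grip_width: 0.0599
grasp_force: 40.0
t 20.88 pos [0.4591 0.1194 0.1065] shift mm [-248.2  -29.7  -19.1] rot deg [0.8 1.1 0.3] shift after rot [-247.9  -28.7  -23.5]
```

```bash

python3 -m inch '[[40,[0,0,0],[0.8,1.1,0.3]],[40,[-49.6,-5.8,-4.7],[0,0,0]],[40,[-49.6,-5.8,-4.7],[0,0,0]],[40,[-49.6,-5.8,-4.7],[0,0,0]],[40,[-49.6,-5.8,-4.7],[0,0,0]],[40,[-49.6,-5.8,-4.7],[0,0,0]],[40,[0,0,0],[0,0,0]],[40,[0,0,0],[0,0,0]]]'
python3 - <<'E'
from h import *
i=eyes.camera_info('wrist');im=eyes.read_camera('wrist');cv2.imwrite('pics/w5.png',cv2.resize(im[:,:,::-1],None,fx=1.5625,fy=1.5625,interpolation=3))
for dx in(-.0155,.0155):
  for dy in(-.0155,.0155): print(proj(i,[.4655+dx,-.031+dy,.034]).round(1))
hsv=cv2.cvtColor(im,cv2.COLOR_RGB2HSV); m=((hsv[...,1]<60)&(hsv[...,2]>150)).astype(np.uint8)
n,_,st,ce=cv2.connectedComponentsWithStats(m)
for a,c in zip(st,ce):
    if 20<a[4]<2000: print(a,c.round(1))
E
```

```text
t: 21.88
tool_pos: [0.4493, -0.1297, 0.13]
ee_rot: [-0.0, 0.679, 0.734, 0.0]
force: [0.1, -0.2, -0.1]
grip_width: 0.0597
grasp_force: 40.0
[259.6 103.9]
[262.4  69.5]
[291.6 106.5]
[295.2  72.2]
[257  69   7   7  38] [260.2  71.8]
[290  69   7   7  37] [293.  72.]
[257 103   7   7  36] [260.  106.1]
[289 103   7   7  34] [291.9 106.2]
[157 107  27  43 675] [169.5 131.4]
[ 419  181   55   42 1226] [445.  205.6]
[393 185   8  19 126] [396.3 193.8]
[402 195  15  20 251] [409.  204.5]
[301 296   7  16  81] [303.6 303.1]
[317 314   6   5  28] [319.7 316. ]
[326 314   6   6  28] [328.3 316.8]
```

View pics/w5.png

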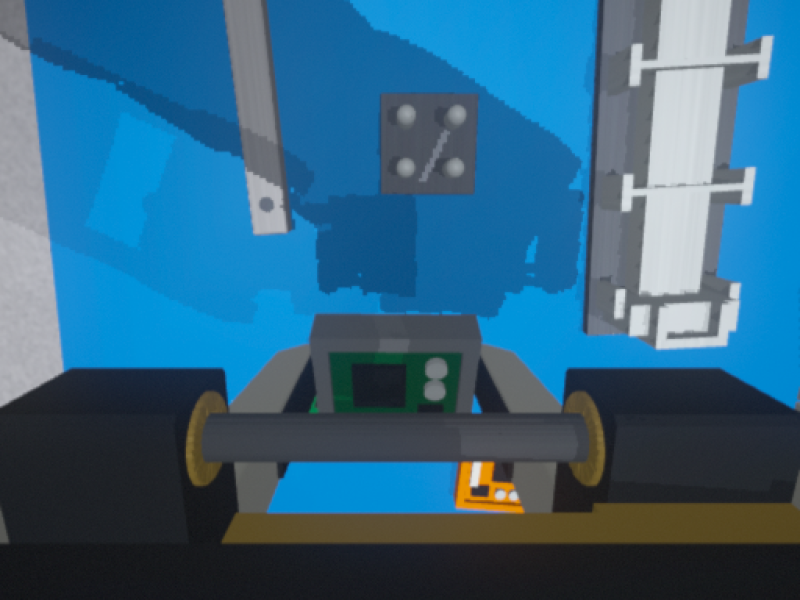

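```bash
cat >> h.py <<'E'
def place(c,b,R,up=0):
    """board centre (tool frame b, m) to c, 'up' above"""
    plan(np.array(c)+[0,0,up]-R.apply(b),R)
E
python3 - <<'E'
from h import *
i=eyes.camera_info('wrist')
Q=np.array([onplane(i,p,.031) for p in((260.2,71.8),(293,72),(291.9,106.2),(260,106.1))]);e=np.roll(Q,-1,0)-Q
print(Q.mean(0),np.linalg.norm(e,axis=1),np.rad2deg(np.arctan2(e[:,1],e[:,0])))
# base corners z=.008
Q=np.array([onplane(i,np.array(p)/1.5625,.008) for p in((381,93),(478,95),(475,193),(380,193))]);e=np.roll(Q,-1,0)-Q
print(Q.mean(0),np.linalg.norm(e,axis=1),np.rad2deg(np.arctan2(e[:,1],e[:,0])))
place([.4655,-.031,.038],[-.0095,0,-.0307],Rt(4.5,70),.06)
E
```

```text
[ 0.46488095 -0.03121805  0.031     ] [0.03115503 0.03114181 0.03112862 0.03122457] [   4.18635496  -85.53198246 -175.66157538   94.51594241]
[ 0.46468436 -0.03227532  0.008     ] [0.06299397 0.06187543 0.06483284 0.06307856] [   3.42106834  -84.83515024 -175.49029997   93.47167152]
t 21.93 pos [ 0.4493 -0.1292  0.13  ] shift mm [128.7  23.9  33.7] rot deg [-0. 70.  0.] shift after rot [ 12.5  23.8 132.5]
```

```bash

python3 -m inch '[[40,[0,0,0],[0,10,0]],[40,[0,0,0],[0,10,0]],[40,[0,0,0],[0,10,0]],[40,[0,0,0],[0,10,0]],[40,[0,0,0],[0,10,0]],[40,[0,0,0],[0,10,0]],[40,[0,0,0],[0,10,0]],[40,[0,0,0],[0,0,0]]]'
python3 -m inch '[[40,[4,8,44],[0,0,0]],[40,[4,8,44],[0,0,0]],[40,[4.5,7.3,44],[0,0,0]],[40,[0,0,0],[0,0,0]],[40,[0,0,0],[0,0,0]]]'
python3 - <<'E'
from h import *
place([.465,-.0315,.038],[-.0095,0,-.0307],Rt(4.4,70),.035)
E
```

```text
t: 22.92
tool_pos: [0.4491, -0.1291, 0.128]
ee_rot: [-0.423, 0.556, 0.6, 0.389]
force: [0.4, -0.8, -1.2]
grip_width: 0.0596
grasp_force: 40.0
t: 23.55
tool_pos: [0.4632, -0.0003, 0.0976]
ee_rot: [-0.42, 0.556, 0.603, 0.389]
force: [0.0, -0.5, -1.3]
grip_width: 0.0595
grasp_force: 40.0
t 23.55 pos [ 4.632e-01 -3.000e-04  9.760e-02] shift mm [-24.2  -0.7   9.9] rot deg [-0.1  0.2  0.2] shift after rot [-24.3  -0.6   9.8]
```

```bash

python3 -m inch '[[40,[-24.2,-0.7,9.8],[-0.1,0.2,0.2]],[40,[0,0,0],[0,0,0]],[40,[-7.5,0,2.7],[0,0,0]],[40,[0,0,0],[0,0,0]]]'
python3 - <<'E'
from h import *
place([.465,-.0315,.038],[-.0095,0,-.0307],Rt(4.4,70),.027)
E
python3 -m inch '[[40,[-7.5,0,2.7],[0,0,0]],[40,[-7.5,0,2.7],[0,0,0]],[40,[0,0,0],[0,0,0]]]'
python3 - <<'E'
from h import *
place([.465,-.0315,.038],[-.0095,0,-.0307],Rt(4.4,70),.0)
E
```

```text
t: 24.05
tool_pos: [0.4622, 0.0003, 0.0629]
ee_rot: [-0.422, 0.557, 0.599, 0.39]
force: [-1.0, -0.2, -0.5]
grip_width: 0.0595
grasp_force: 40.0
t 24.05 pos [4.622e-01 3.000e-04 6.290e-02] shift mm [0.6 0.4 0. ] rot deg [ 0.1 -0.2 -0.2] shift after rot [0.6 0.4 0. ]
t: 24.42
tool_pos: [0.4618, 0.0007, 0.0463]
ee_rot: [-0.422, 0.557, 0.599, 0.39]
force: [-0.0, 0.5, -0.2]
grip_width: 0.0594
grasp_force: 40.0
t 24.43 pos [0.4618 0.0007 0.0463] shift mm [-9.4  0.8  3.1] rot deg [ 0.1 -0.2 -0.2] shift after rot [-9.3  0.8  3.1]
```

```bash

python3 -m inch '[[40,[-5,0,1.8],[0,0,0]],[40,[-3,0,1.1],[0,0,0]],[40,[0,0,0],[0,0,0]]]'
python3 -m inch '[[75,[0,0,0],[0,0,0]],[75,[0,0,0],[0,0,0]],[75,[0,0,0],[0,0,0]],[80,[0,0,0],[0,0,0]]]'
```

```text
t: 24.8
tool_pos: [0.4619, 0.0006, 0.0381]
ee_rot: [-0.422, 0.557, 0.599, 0.39]
force: [0.5, 0.8, -0.6]
grip_width: 0.0596
grasp_force: 40.0
t: 25.3
tool_pos: [0.462, 0.0006, 0.0384]
ee_rot: [-0.422, 0.557, 0.599, 0.39]
force: [-0.0, 1.1, 0.4]
grip_width: 0.079
grasp_force: 0.0
```

```bash

python3 -m inch '[[80,[0,0,-30],[0,0,0]],[80,[0,0,-50],[0,0,0]],[80,[51.7,0,-18.8],[0,0,0]],[80,[51.7,0,-18.8],[0,-10,0]],[80,[0,0,0],[0,-10,0]],[80,[0,0,0],[0,-10,0]],[80,[0,0,0],[0,-10,0]],[80,[0,0,0],[0,-10,0]],[80,[0,0,0],[0,-10,0]],[80,[0,0,0],[0,-10,0]]]'
python3 - <<'E'
from h import *
c=[.465,-.0315,.038]
go(c,.005,Rt(4.4,-65),.08); plan([.465,.1,.14])
i=eyes.camera_info('wrist');im=eyes.read_camera('wrist');cv2.imwrite('pics/w6.png',cv2.resize(im[:,:,::-1],None,fx=1.5625,fy=1.5625,interpolation=3))
E
```

```text
t: 26.55
tool_pos: [0.4683, -0.0749, 0.1763]
ee_rot: [0.001, 0.68, 0.733, -0.001]
force: [-0.1, -0.7, -1.0]
grip_width: 0.08
grasp_force: 0.0
t 26.55 pos [ 0.4683 -0.0749  0.1763] shift mm [ 8.350e+01 -1.000e-01  1.196e+02] rot deg [ -0.1 -64.9  -0.1] shift after rot [ 1.438e+02  1.000e-01 -2.480e+01]
t 26.55 pos [ 0.4683 -0.0749  0.1763] shift mm [174.7   9.8  35.9] rot deg None shift after rot None
```

View pics/w6.png

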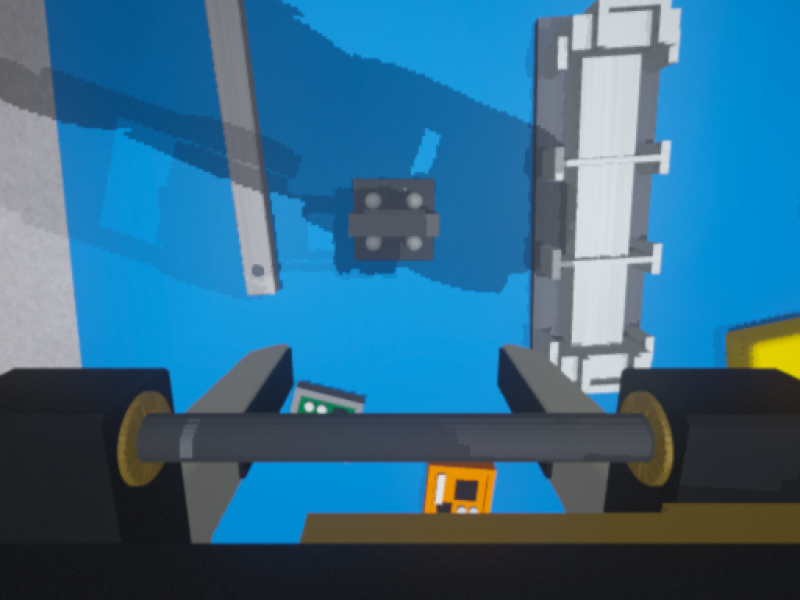

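```bash

python3 - <<'E'
from h import *
i=eyes.camera_info('wrist');k=1/1.5625
P4=[onplane(i,np.array(p)*k,.039) for p in((559,163),(665,157),(555,265),(657,258))]
a=(P4[0]+P4[1])/2;b=(P4[2]+P4[3])/2;e=a-b
print('cradle',(a+b)/2,np.linalg.norm(e),np.rad2deg(np.arctan2(e[1],e[0])),np.linalg.norm(P4[0]-P4[1]))
E
python3 -m inch '[[80,[55,3,0],[0,0,0]],[80,[60,3,0],[0,0,0]],[80,[60,3,0],[0,0,0]],[80,[0,0,0],[0,-10.5,0]],[80,[0,0,0],[0,-10.5,0]],[80,[0,0,0],[0,-10.5,0]],[80,[0,0,0],[0,-10.5,0]],[80,[0,0,0],[0,-10.5,0]],[80,[0,0,0],[0,-10.5,0]],[80,[0,0,0],[0,-2,0]]]'
python3 - <<'E'
from h import *
go([.465,-.0315,.038],.005,Rt(4.4,-65),.07)
E
```

```text
cradle [ 0.61906575 -0.01261964  0.039     ] 0.07207273881755634 97.70964880202905 0.07407273391638894
t: 27.85
tool_pos: [0.4631, 0.1008, 0.1742]
ee_rot: [0.392, 0.572, 0.62, -0.367]
force: [0.5, 0.1, -0.5]
grip_width: 0.0803
grasp_force: 0.0
t 27.85 pos [0.4631 0.1008 0.1742] shift mm [ 67.6  -7.3 143.5] rot deg [-0.2 -0.   0.3] shift after rot [ 67.6  -8.2 143.5]
```

```bash

python3 -m inch '[[80,[34,-4,20],[-0.2,0,0.3]],[80,[33.6,-4,20],[0,0,0]],[80,[0,0,50],[0,0,0]],[80,[0,0,53],[0,0,0]],[80,[0,0,0],[0,0,0]],[80,[0,0,0],[0,0,0]]]'
python3 - <<'E'
from h import *
go([.465,-.0315,.038],.005,Rt(4.4,-65))
E
```

```text
t: 28.6
tool_pos: [0.4642, -0.0004, 0.0547]
ee_rot: [0.393, 0.576, 0.618, -0.362]
force: [0.5, -0.7, -0.3]
grip_width: 0.0798
grasp_force: 0.0
t 28.6 pos [ 4.642e-01 -4.000e-04  5.470e-02] shift mm [ 1.6 -1.5 71.4] rot deg [-0.  -0.3 -0.3] shift after rot [ 2.  -1.5 71.4]
```

```bash

python3 -m inch '[[80,[1.6,-1.5,25],[0,-0.3,-0.3]],[80,[0,0,25],[0,0,0]],[80,[0,0,15],[0,0,0]],[80,[0,0,6],[0,0,0]],[80,[0,0,0],[0,0,0]]]'
python3 -m inch '[[40,[0,0,0],[0,0,0]],[40,[0,0,0],[0,0,0]],[40,[0,0,0],[0,0,0]],[40,[0,0,0],[0,0,0]],[40,[0,0,0],[0,0,0]]]'
python3 - <<'E'
from h import *
s,p,r=tool(); print('b',r.inv().apply(np.array([.465,-.0315,.038])-p).round(4))
E
```

```text
t: 29.22
tool_pos: [0.4674, -0.0638, 0.0228]
ee_rot: [0.395, 0.572, 0.619, -0.366]
force: [-0.1, -0.2, 0.6]
grip_width: 0.0803
grasp_force: 0.0
t: 29.85
tool_pos: [0.4672, -0.064, 0.0227]
ee_rot: [0.395, 0.572, 0.619, -0.366]
force: [-0.5, 1.7, 3.2]
grip_width: 0.0597
grasp_force: 40.0
b [-0.0002  0.0003 -0.036 ]
```

```bash

python3 -m inch '[[40,[-18,0,-8.5],[0,0,0]],[40,[-45,0,-21],[0,0,0]],[40,[-45,0,-21],[0,0,0]],[40,[0,0,0],[0,10,0]],[40,[0,0,0],[0,10,0]],[40,[0,0,0],[0,10,0]],[40,[0,0,0],[0,10,0]],[40,[0,0,0],[0,10,0]],[40,[0,0,0],[0,10,0]],[40,[0,0,0],[0,10,0]]]'
python3 -m inch '[[40,[0,0,0],[0,10,0]],[40,[0,0,0],[0,10,0]],[40,[0,0,0],[0,0,0]]]'
python3 - <<'E'
from h import *
place([.6094,.0586,.0375],[-.0,0,-.036],Rt(7.7,25),.05)
E
```

```text
t: 31.1
tool_pos: [0.4675, -0.0637, 0.1425]
ee_rot: [-0.033, 0.678, 0.733, 0.031]
force: [-0.2, 0.8, -2.6]
grip_width: 0.0595
grasp_force: 40.0
t: 31.48
tool_pos: [0.4668, -0.0654, 0.1406]
ee_rot: [-0.159, 0.665, 0.715, 0.146]
force: [0.6, -0.4, -1.2]
grip_width: 0.0598
grasp_force: 40.0
t 31.48 pos [ 0.4668 -0.0654  0.1406] shift mm [ 80.3 150.8 131.5] rot deg [ 1.3  0.  -3.2] shift after rot [ 71.6 158.  128. ]
```

```bash

python3 -m inch '[[40,[0,0,0],[1.3,0,-3.2]],[40,[18,39.5,32],[0,0,0]],[40,[18,39.5,32],[0,0,0]],[40,[18,39.5,32],[0,0,0]],[40,[17.6,39.5,32],[0,0,0]],[40,[0,0,0],[0,0,0]],[40,[0,0,0],[0,0,0]]]'
python3 - <<'E'
from h import *
place([.6094,.0586,.0375],[-.0,0,-.036],Rt(7.7,25),.01)
E
```

```text
t: 32.35
tool_pos: [0.6069, 0.0761, 0.0562]
ee_rot: [-0.161, 0.641, 0.737, 0.141]
force: [-0.5, -0.5, -0.9]
grip_width: 0.0596
grasp_force: 40.0
t 32.35 pos [0.6069 0.0761 0.0562] shift mm [-19.6   0.   36.5] rot deg [-0.   0.2  0.3] shift after rot [-19.7   0.1  36.4]
```

```bash

python3 -m inch '[[40,[-10,0,18.2],[0,0.2,0.3]],[40,[-9.6,0,18.2],[0,0,0]],[40,[0,0,0],[0,0,0]],[40,[-1.7,0,3.6],[0,0,0]],[40,[-1.3,0,2.7],[0,0,0]],[40,[0,0,0],[0,0,0]]]'
python3 -m inch '[[40,[-0.8,0,1.8],[0,0,0]],[40,[0,0,0],[0,0,0]]]'
python3 - <<'E'
from h import *
place([.6094,.0586,.0375],[-.0,0,-.036],Rt(7.7,25),0)
E
```

```text
t: 33.1
tool_pos: [0.6079, 0.0733, 0.0078]
ee_rot: [-0.163, 0.643, 0.735, 0.143]
force: [-0.6, -0.4, -0.7]
grip_width: 0.0597
grasp_force: 40.0
t: 33.35
tool_pos: [0.6078, 0.0733, 0.0058]
ee_rot: [-0.164, 0.643, 0.735, 0.143]
force: [1.1, -1.2, -0.8]
grip_width: 0.0592
grasp_force: 40.0
t 33.35 pos [0.6078 0.0733 0.0058] shift mm [-0.  -0.4  1. ] rot deg [ 0.  -0.1 -0.1] shift after rot [-0.  -0.4  1. ]
```

```bash

python3 -m inch '[[40,[-0.4,0,0.9],[0,0,0]],[72,[0,0,0],[0,0,0]],[72,[0,0,0],[0,0,0]],[80,[0,0,0],[0,0,0]]]'
python3 -m inch '[[80,[0,0,-20],[0,0,0]],[80,[0,0,-50],[0,0,0]],[80,[0,0,-60],[0,0,0]],[80,[0,0,0],[0,-10,0]],[80,[0,0,0],[0,-10,0]],[80,[0,0,0],[0,-5,0]],[80,[0,0,0],[0,0,0]]]'
python3 - <<'E'
from h import *
plan([.40,-.28,.15],Rt(0,0))
i=eyes.camera_info('wrist');im=eyes.read_camera('wrist');cv2.imwrite('pics/w7.png',im[:,:,::-1])
print(proj(i,[.6094,.0586,.045]))
E
```

```text
t: 33.85
tool_pos: [0.6079, 0.0734, 0.0048]
ee_rot: [-0.164, 0.643, 0.735, 0.143]
force: [0.2, 0.3, 0.1]
grip_width: 0.0774
grasp_force: 0.0
t: 34.72
tool_pos: [0.6154, 0.0196, 0.124]
ee_rot: [-0.0, 0.658, 0.753, 0.001]
force: [0.1, -0.4, 0.4]
grip_width: 0.0799
grasp_force: 0.0
t 34.73 pos [0.6154 0.0196 0.124 ] shift mm [-267.9 -253.7  -26.6] rot deg [ 0.  -0.1  7.7] shift after rot [-299.6 -215.4  -26. ]
[251.35452625 151.00449192]
```

```bash

python3 -m inch '[[80,[0,0,0],[0,0,7.7]],[80,[-37.5,-27,-3.3],[0,0,0]],[80,[-37.5,-27,-3.3],[0,0,0]],[80,[-37.5,-27,-3.3],[0,0,0]],[80,[-37.5,-27,-3.3],[0,0,0]],[80,[-37.5,-27,-3.3],[0,0,0]],[80,[-37.5,-27,-3.3],[0,0,0]],[80,[-37.5,-27,-3.3],[0,0,0]],[80,[-37.5,-27,-3.3],[0,0,0]],[80,[0,0,0],[0,0,0]]]'
python3 - <<'E'
from h import *
i=eyes.camera_info('wrist');im=eyes.read_camera('wrist')[:,:,::-1];cv2.imwrite('pics/w8.png',im)
a=cv2.imread('pics/w7.png')
cv2.imwrite('pics/c7.png',np.hstack([cv2.resize(a[60:260,160:360],(400,400),interpolation=3),cv2.resize(im[20:260,136:376],(400,400),interpolation=3)]))
print(proj(i,[.416,-.211,.015]))
E
```

```text
t: 36.02
tool_pos: [0.3973, -0.2837, 0.1492]
ee_rot: [-0.001, 0.709, 0.705, 0.001]
force: [0.1, -0.1, -0.5]
grip_width: 0.0797
grasp_force: 0.0
[268.65136384 115.64868339]
```

View pics/c7.png

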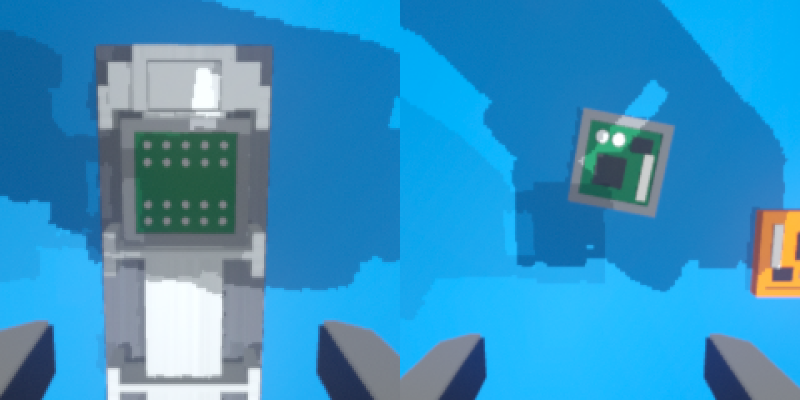

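```bash

python3 - <<'E'
from h import *
i=eyes.camera_info('wrist')
Q=np.array([onplane(i,np.array([136+(x-400)/1.6667,20+y/1.6667]),.015) for x,y in((582,108),(674,126),(657,217),(569,199))]);e=np.roll(Q,-1,0)-Q
c=Q.mean(0);a=np.rad2deg(np.arctan2(e[:,1],e[:,0]));print(c,np.linalg.norm(e,axis=1),a%90)
c[2]=.0075
go(c,.0036,Rt(-11,-20),.05)
E
```

```text
[ 0.41632125 -0.21232124  0.015     ] [0.06068725 0.05943259 0.06076442 0.05840933] [79.21558889 80.75459265 78.25206329 80.7142614 ]
t 36.08 pos [ 0.3981 -0.2825  0.149 ] shift mm [ 75.   18.7 127.4] rot deg [  1.9 -20.1  10.6] shift after rot [116.3   4.5  93. ]
```

```bash

python3 -m inch '[[80,[0,0,0],[0.9,-10,5]],[80,[0,0,0],[0.9,-10,5]],[80,[40,1.5,10],[0,0,0]],[80,[40,1.5,30],[0,0,0]],[80,[36,1.5,40],[0,0,0]],[80,[0,0,0],[0,0,0]],[80,[0,0,0],[0,0,0]]]'
python3 - <<'E'
from h import *
go([.4163,-.2123,.0075],.0036,Rt(-10.3,-20))
E
```

```text
t: 36.95
tool_pos: [0.415, -0.1956, 0.0385]
ee_rot: [0.092, 0.751, 0.644, -0.116]
force: [0.0, 0.2, -0.1]
grip_width: 0.0798
grasp_force: 0.0
t 36.95 pos [ 0.415  -0.1956  0.0385] shift mm [-8.3  4.2 69.1] rot deg [-0.1 -2.9  1.6] shift after rot [-4.6  4.2 69.5]
```

```bash

python3 -m inch '[[82,[0,0,0],[0,-2.9,1.6]],[82,[4.8,4.2,25],[0,0,0]],[82,[0,0,25],[0,0,0]],[82,[0,0,10],[0,0,0]],[82,[0,0,0],[0,0,0]],[82,[0,0,0],[0,0,0]]]' 40
python3 - <<'E'
from h import *
go([.4163,-.2123,.0075],.0036,Rt(-10.3,-20))
E
```

```text
t: 37.7
tool_pos: [0.416, -0.2119, -0.0196]
ee_rot: [0.111, 0.756, 0.631, -0.134]
force: [-0.4, 0.9, -0.1]
grip_width: 0.0821
grasp_force: 0.0
t 37.7 pos [ 0.416  -0.2119 -0.0196] shift mm [-9.6  0.4  9.5] rot deg [-0.1 -0.  -0. ] shift after rot [-9.6  0.4  9.5]
```

```bash

python3 -m inch '[[82,[0,0,3.3],[0,0,0]],[82,[0,0,2],[0,0,0]],[82,[0,0,0],[0,0,0]],[40,[0,0,0],[0,0,0]],[40,[0,0,0],[0,0,0]],[40,[0,0,0],[0,0,0]],[40,[0,0,0],[0,0,0]],[40,[0,0,0],[0,0,0]]]' 40
python3 - <<'E'
from h import *
s,p,r=tool(); print('b',r.inv().apply(np.array([.4163,-.2123,.0075])-p).round(4))
E
python3 -m inch '[[40,[-7,0,-20],[0,0,0]],[40,[-19,0,-52],[0,0,0]],[40,[-19,0,-52],[0,0,0]],[40,[0,0,0],[0,10,0]],[40,[0,0,0],[0,10,0]],[40,[0,0,0],[0,0,-7]],[40,[0,0,0],[0,0,-7.7]],[40,[0,0,0],[0,10,0]],[40,[0,0,0],[0,10,0]],[40,[0,0,0],[0,10,0]]]'
python3 -m inch '[[40,[0,0,0],[0,10,0]],[40,[0,0,0],[0,10,0]],[40,[0,0,0],[0,10,0]],[40,[0,0,0],[0,10,0]],[40,[0,0,0],[0,0,0]],[40,[0,0,0],[0,0,0]]]'
python3 - <<'E'
from h import *
place([.465,-.0315,.038],[-.0095,0,-.0307],Rt(4.4,70),.06)
E
```

```text
t: 38.7
tool_pos: [0.415, -0.2133, -0.0256]
ee_rot: [0.11, 0.756, 0.631, -0.134]
force: [0.2, 1.1, 0.9]
grip_width: 0.0595
grasp_force: 40.0
b [-0.0101  0.001  -0.0316]
t: 39.95
tool_pos: [0.4154, -0.2137, 0.1067]
ee_rot: [-0.191, 0.657, 0.708, 0.175]
force: [0.3, -0.0, -0.9]
grip_width: 0.06
grasp_force: 40.0
t: 40.7
tool_pos: [0.4153, -0.2134, 0.1063]
ee_rot: [-0.42, 0.56, 0.602, 0.386]
force: [0.8, -0.1, -0.3]
grip_width: 0.0596
grasp_force: 40.0
t 40.7 pos [ 0.4153 -0.2134  0.1063] shift mm [ 64.4  63.3 199.8] rot deg [-0.   0.5 -0.3] shift after rot [ 62.4  63.5 200.4]
```

```bash

python3 -m inch '[[40,[31,16,20],[0,0.5,-0.3]],[40,[31,16,45],[0,0,0]],[40,[0,16,45],[0,0,0]],[40,[0,15.5,45],[0,0,0]],[40,[0,0,46],[0,0,0]],[40,[0,0,0],[0,0,0]],[40,[0,0,0],[0,0,0]]]'
python3 - <<'E'
from h import *
place([.465,-.0315,.038],[-.0100,0,-.0316],Rt(4.4,70),.030)
E
```

```text
t: 41.58
tool_pos: [0.4629, 0.0007, 0.0972]
ee_rot: [-0.421, 0.556, 0.602, 0.39]
force: [0.3, -0.8, -0.6]
grip_width: 0.0594
grasp_force: 40.0
t 41.58 pos [0.4629 0.0007 0.0972] shift mm [-28.5  -0.4  11.3] rot deg [-0.  -0.   0.1] shift after rot [-28.5  -0.4  11.3]
```

```bash

python3 -m inch '[[40,[-28.5,-0.4,11.3],[0,0,0]],[40,[0,0,0],[0,0,0]],[40,[-4,0,1.4],[0,0,0]],[40,[-4,0,1.4],[0,0,0]],[40,[-5,0,1.8],[0,0,0]],[40,[-5,0,1.8],[0,0,0]],[40,[0,0,0],[0,0,0]]]'
python3 - <<'E'
from h import *
place([.465,-.0315,.038],[-.0100,0,-.0316],Rt(4.4,70),.0)
E
```

```text
t: 42.45
tool_pos: [0.4617, 0.0022, 0.046]
ee_rot: [-0.423, 0.556, 0.6, 0.391]
force: [0.1, -0.2, -0.7]
grip_width: 0.0596
grasp_force: 40.0
t 42.45 pos [0.4617 0.0022 0.046 ] shift mm [-9.1  0.7  2.5] rot deg [-0.1 -0.3 -0.1] shift after rot [-9.1  0.7  2.5]
```

```bash

python3 -m inch '[[40,[-5,0,1.5],[0,0,0]],[40,[-3,0,0.8],[0,0,0]],[40,[0,0,0],[0,0,0]],[75,[0,0,0],[0,0,0]],[75,[0,0,0],[0,0,0]],[80,[0,0,0],[0,0,0]],[80,[0,0,0],[0,0,0]]]'
python3 -m inch '[[80,[0,0,-30],[0,0,0]],[80,[0,0,-50],[0,0,0]],[80,[51.7,0,-18.8],[0,0,0]],[80,[51.7,0,-18.8],[0,-10,0]],[80,[0,0,0],[0,-10,0]],[80,[0,0,0],[0,-10,0]],[80,[0,0,0],[0,-10,0]],[80,[0,0,0],[0,-10,0]],[80,[0,0,0],[0,-10,0]],[80,[0,0,0],[0,-10,0]]]'
python3 - <<'E'
from h import *
i=eyes.camera_info('wrist');im=eyes.read_camera('wrist')[:,:,::-1];cv2.imwrite('pics/w9.png',im)
# board top seen over stand: pixel prediction and dark-vs-blue extents
for X in([.435,-.0338,.068],[.495,-.0292,.068],[.465,-.0315,.068],[.465,-.0315,.0]): print(proj(i,X).round(1))
hsv=cv2.cvtColor(im,cv2.COLOR_BGR2HSV); m=(hsv[...,1]<90).astype(np.uint8)
n,_,st,ce=cv2.connectedComponentsWithStats(m)
for a,c in zip(st,ce):
    if a[4]>500 and abs(c[0]-253)<40 and c[1]<220: print(a,c.round(1))
E
```

```text
t: 43.32
tool_pos: [0.4619, 0.0016, 0.038]
ee_rot: [-0.422, 0.556, 0.6, 0.391]
force: [-0.2, -2.0, -0.2]
grip_width: 0.0794
grasp_force: 0.0
t: 44.58
tool_pos: [0.4682, -0.0741, 0.176]
ee_rot: [0.001, 0.679, 0.734, 0.0]
force: [0.5, -0.9, -0.8]
grip_width: 0.0801
grasp_force: 0.0
[223.1 144.8]
[281.1 144.8]
[252.1 144.8]
[252.  140.4]
[    28      0    484    383 113553] [262.1 158.3]
[ 223  116   58   51 2562] [252.3 139.9]
```

```bash

python3 -m inch '[[80,[55,3,0],[0,0,0]],[80,[60,3,0],[0,0,0]],[80,[60,-5,0],[0,0,0]],[80,[0,0,0],[0,-10.5,0]],[80,[0,0,0],[0,-10.5,0]],[80,[0,0,0],[0,-10.5,0]],[80,[0,0,0],[0,-10.5,0]],[80,[0,0,0],[0,-10.5,0]],[80,[0,0,0],[0,-10.5,0]],[80,[0,0,0],[0,-2,0]]]'
python3 -m inch '[[80,[34,0,20],[-0.2,0,0.3]],[80,[33.6,0,20],[0,0,0]],[80,[0,0,50],[0,0,0]],[80,[0,0,53],[0,0,0]],[80,[0,0,0],[0,0,0]],[80,[0,0,0],[0,0,0]]]'
python3 - <<'E'
from h import *
go([.465,-.0315,.038],.005,Rt(4.4,-65))
E
```

```text
t: 45.88
tool_pos: [0.4545, 0.101, 0.174]
ee_rot: [0.393, 0.572, 0.62, -0.366]
force: [-0.2, -0.6, -0.6]
grip_width: 0.0798
grasp_force: 0.0
t: 46.62
tool_pos: [0.464, 0.0006, 0.0544]
ee_rot: [0.394, 0.576, 0.619, -0.361]
force: [-0.3, 0.2, 0.0]
grip_width: 0.0798
grasp_force: 0.0
t 46.62 pos [0.464  0.0006 0.0544] shift mm [ 0.9 -1.7 72.2] rot deg [ 0.2 -0.4 -0.4] shift after rot [ 1.3 -1.5 72.2]
```

```bash

python3 -m inch '[[80,[1.2,-1.6,25],[0,-0.3,-0.3]],[80,[0,0,25],[0,0,0]],[80,[0,0,16],[0,0,0]],[80,[0,0,6],[0,0,0]],[80,[0,0,0],[0,0,0]],[40,[0,0,0],[0,0,0]],[40,[0,0,0],[0,0,0]],[40,[0,0,0],[0,0,0]],[40,[0,0,0],[0,0,0]],[40,[0,0,0],[0,0,0]]]'
python3 - <<'E'
from h import *
s,p,r=tool(); print('b',r.inv().apply(np.array([.465,-.0315,.038])-p).round(4))
E
python3 -m inch '[[40,[-18,0,-8.5],[0,0,0]],[40,[-45,0,-21],[0,0,0]],[40,[-45,0,-21],[0,0,0]],[40,[0,0,0],[0,10,0]],[40,[0,0,0],[0,10,0]],[40,[0,0,0],[0,10,0]],[40,[0,0,0],[0,10,0]],[40,[0,0,0],[0,10,0]],[40,[0,0,0],[0,10,0]],[40,[0,0,0],[0,10,0]]]'
python3 -m inch '[[40,[0,0,0],[0,10,0]],[40,[0,0,0],[0,10,0]],[40,[0,0,0],[1.3,0,-3]],[40,[0,0,0],[0,0,0]]]'
python3 - <<'E'
from h import *
place([.619,-.0128,.0375],[-.0,0,-.036],Rt(7.7,25),.05)
E
```

```text
t: 47.88
tool_pos: [0.4673, -0.0641, 0.0223]
ee_rot: [0.396, 0.572, 0.619, -0.364]
force: [-1.2, 2.7, 3.3]
grip_width: 0.0592
grasp_force: 40.0
b [-0.0005  0.0003 -0.0362]
t: 49.12
tool_pos: [0.4676, -0.064, 0.1422]
ee_rot: [-0.032, 0.677, 0.734, 0.032]
force: [-0.6, 0.6, -1.4]
grip_width: 0.0594
grasp_force: 40.0
t: 49.62
tool_pos: [0.4671, -0.0643, 0.1409]
ee_rot: [-0.162, 0.642, 0.736, 0.142]
force: [0.7, 0.2, -0.7]
grip_width: 0.0591
grasp_force: 40.0
t 49.62 pos [ 0.4671 -0.0643  0.1409] shift mm [  5.  157.4  97.5] rot deg [0.  0.1 0.1] shift after rot [  5.2 157.5  97.4]
```

```bash

python3 -m inch '[[40,[1.2,39.4,15],[0,0,0]],[40,[1.2,39.4,24],[0,0,0]],[40,[1.4,39.4,28],[0,0,0]],[40,[1.4,39.4,30.4],[0,0.1,0.1]],[40,[0,0,0],[0,0,0]],[40,[0,0,0],[0,0,0]]]'
python3 - <<'E'
from h import *
place([.619,-.0128,.0375],[-.0005,0,-.0362],Rt(7.7,25),.0)
E
```

```text
t: 50.38
tool_pos: [0.6167, 0.0033, 0.0559]
ee_rot: [-0.163, 0.642, 0.736, 0.143]
force: [-0.1, -0.7, -0.6]
grip_width: 0.0594
grasp_force: 40.0
t 50.38 pos [0.6167 0.0033 0.0559] shift mm [-22.   0.  46.] rot deg [ 0.  -0.   0.1] shift after rot [-22.    0.1  46. ]
```

```bash

python3 -m inch '[[40,[-9,0,18.5],[0,0,0]],[40,[-7,0,14.5],[0,0,0]],[40,[-3.2,0,7],[0,0,0]],[40,[-1.7,0,3.6],[0,0,0]],[40,[0,0,0],[0,0,0]],[40,[-0.8,0,1.8],[0,0,0]],[40,[0,0,0],[0,0,0]]]'
python3 -m inch '[[72,[0,0,0],[0,0,0]],[72,[0,0,0],[0,0,0]],[80,[0,0,0],[0,0,0]]]'
python3 -m inch '[[80,[0,0,-20],[0,0,0]],[80,[0,0,-50],[0,0,0]],[80,[0,0,-60],[0,0,0]],[80,[0,0,0],[0,-10,0]],[80,[0,0,0],[0,-10,0]],[80,[0,0,0],[0,-5,0]],[80,[0,0,0],[0,0,0]]]'
python3 - <<'E'
from h import *
plan([.34,.215,.15],Rt(0,0))
i=eyes.camera_info('wrist');im=eyes.read_camera('wrist')[:,:,::-1];cv2.imwrite('pics/w10.png',im)
E
```

```text
t: 51.25
tool_pos: [0.6166, 0.0031, 0.0076]
ee_rot: [-0.164, 0.641, 0.736, 0.144]
force: [-11.9, 0.0, 27.5]
grip_width: 0.0596
grasp_force: 40.0
t: 51.62
tool_pos: [0.6171, 0.0025, 0.0049]
ee_rot: [-0.163, 0.642, 0.736, 0.143]
force: [0.4, -0.8, 0.6]
grip_width: 0.0776
grasp_force: 0.0
t: 52.5
tool_pos: [0.6247, -0.0511, 0.1245]
ee_rot: [0.001, 0.657, 0.754, 0.001]
force: [0.0, -1.3, 0.5]
grip_width: 0.0799
grasp_force: 0.0
t 52.5 pos [ 0.6247 -0.0511  0.1245] shift mm [ 302.6 -245.5  -26.1] rot deg [ 0.2 -0.   7.9] shift after rot [ 266.1 -284.7  -25.5]
```

```bash

python3 -m inch '[[80,[0,0,0],[0,0,7.8]],[80,[33.3,-35.6,-3.2],[0,0,0]],[80,[33.3,-35.6,-3.2],[0,0,0]],[80,[33.3,-35.6,-3.2],[0,0,0]],[80,[33.3,-35.6,-3.2],[0,0,0]],[80,[33.3,-35.6,-3.2],[0,0,0]],[80,[33.3,-35.6,-3.2],[0,0,0]],[80,[33.3,-35.6,-3.2],[0,0,0]],[80,[33.3,-35.6,-3.2],[0,0,0]],[80,[0,0,0],[0,0,0]]]'
python3 - <<'E'
from h import *
i=eyes.camera_info('wrist');im=eyes.read_camera('wrist')[:,:,::-1];cv2.imwrite('pics/w11.png',im)
a=cv2.imread('pics/w10.png')
cv2.imwrite('pics/c8.png',np.hstack([cv2.resize(a[40:250,150:360],(400,400),interpolation=3),cv2.resize(im[20:260,136:376],(400,400),interpolation=3)]))
print(proj(i,[.333,.287,.015]))
E
```

```text
t: 53.8
tool_pos: [0.3387, 0.2155, 0.149]
ee_rot: [-0.001, 0.707, 0.708, 0.001]
force: [0.3, 1.0, 0.5]
grip_width: 0.0798
grasp_force: 0.0
[246.99161268 116.86955488]
```

View pics/c8.png

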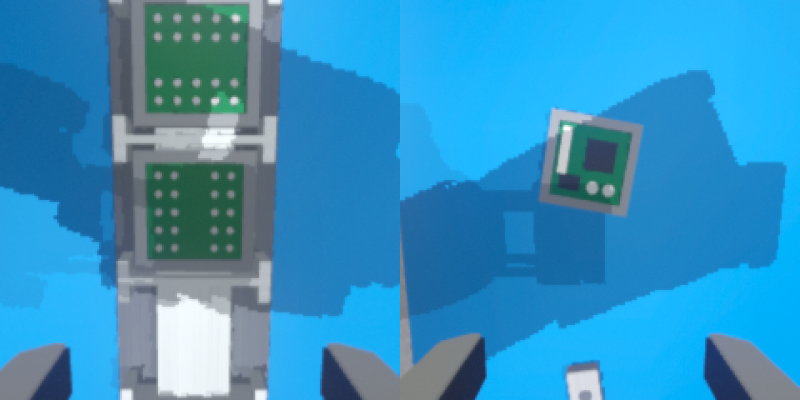

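```bash

python3 - <<'E'
from h import *
i=eyes.camera_info('wrist')
Q=np.array([onplane(i,np.array([136+(x-400)/1.6667,20+y/1.6667]),.015) for x,y in((552,108),(644,126),(629,216),(540,200))]);e=np.roll(Q,-1,0)-Q
c=Q.mean(0);a=np.rad2deg(np.arctan2(e[:,1],e[:,0]));print(c,np.linalg.norm(e,axis=1),a%90)
c[2]=.0075
go(c,.0036,Rt(-10,-20),.05)
# board A in bay1 by wrist pose of then
r=Rt(7.7,0);p=np.array([.6247,-.0511,.1245]); r0=tool()[2]; Rc=i['R']@r0.as_matrix()
C=p+r.apply([.0673,-.0001,-.1972]); R=Rc@r.as_matrix().T; j=dict(mtx=i['mtx'],R=R,t=-R@C)
for z in(.045,.048):
    Q=np.array([onplane(j,np.array([150+x/1.9048,40+y/1.9048]),z) for x,y in((133,150),(257,150),(258,273),(134,273))]);e=np.roll(Q,-1,0)-Q
    print(Q.mean(0),np.linalg.norm(e,axis=1),np.rad2deg(np.arctan2(e[:,1],e[:,0]))%90)
# edges of column profile through A for detail
a=cv2.cvtColor(cv2.imread('pics/w10.png'),cv2.COLOR_BGR2GRAY)
print([int(v) for v in a[170:200,228:245].mean(1)]);print([int(v) for v in a[104:124,228:245].mean(1)])
E
```

```text
[0.33845349 0.28493394 0.015     ] [0.06049671 0.05867791 0.0609935  0.05906799] [79.52367677 81.44065276 79.90383054 80.94720104]
t 53.85 pos [0.3399 0.2148 0.1489] shift mm [ 75.   -0.7 127.3] rot deg [  1.8 -20.1   9.9] shift after rot [113.  -13.6  94.2]
[ 0.61962657 -0.01283127  0.045     ] [0.05992873 0.06078854 0.06323633 0.06075348] [7.67462144 9.70427366 7.66746275 6.58560523]
[ 0.61958274 -0.01252323  0.048     ] [0.05927898 0.06012947 0.06255071 0.06009479] [7.67462144 9.70427366 7.66746275 6.58560523]
[99, 91, 79, 74, 74, 77, 95, 108, 110, 109, 108, 110, 126, 140, 131, 131, 152, 158, 155, 151, 143, 139, 139, 141, 151, 157, 153, 157, 170, 176]
[130, 127, 114, 154, 164, 162, 164, 181, 185, 186, 185, 172, 163, 153, 142, 133, 129, 129, 129, 129]
```

```bash

python3 -m inch '[[82,[0,0,0],[0.9,-10,4.8]],[82,[0,0,0],[0.9,-10,4.8]],[82,[40,-4.5,10],[0,0,0]],[82,[40,-4.5,30],[0,0,0]],[82,[40,-4.6,30],[0,0,0]],[82,[0,0,0],[0,0,0]],[82,[0,0,0],[0,0,0]]]'
python3 - <<'E'
from h import *
go([.3385,.2849,.0075],.0036,Rt(-9.6,-20))
E
```

```text
t: 54.72
tool_pos: [0.342, 0.3049, 0.0432]
ee_rot: [0.108, 0.752, 0.637, -0.129]
force: [0.6, 0.3, -0.1]
grip_width: 0.0817
grasp_force: 0.0
t 54.73 pos [0.342  0.3049 0.0432] shift mm [-7.8 -0.  75.2] rot deg [-0.1 -0.7  0.1] shift after rot [-6.8 -0.1 75.3]
```

```bash

python3 -m inch '[[82,[2.6,0,25],[0,-0.7,0]],[82,[0,0,25],[0,0,0]],[82,[0,0,14],[0,0,0]],[82,[0,0,0],[0,0,0]],[82,[0,0,0],[0,0,0]]]' 40
python3 - <<'E'
from h import *
go([.3385,.2849,.0075],.0036,Rt(-9.6,-20))
E
```

```text
t: 55.35
tool_pos: [0.3384, 0.2872, -0.0174]
ee_rot: [0.112, 0.751, 0.637, -0.132]
force: [0.3, 0.3, 0.8]
grip_width: 0.0821
grasp_force: 0.0
t 55.35 pos [ 0.3384  0.2872 -0.0174] shift mm [-10.7   0.4  12.1] rot deg [ 0.  -0.1  0.2] shift after rot [-10.7   0.4  12.2]
```

```bash

python3 -m inch '[[82,[-1,0,5],[0,0,0]],[82,[0,0,3],[0,0,0]],[82,[0,0,0],[0,0,0]],[40,[0,0,0],[0,0,0]],[40,[0,0,0],[0,0,0]],[40,[0,0,0],[0,0,0]],[40,[0,0,0],[0,0,0]],[40,[0,0,0],[0,0,0]]]' 40
python3 - <<'E'
from h import *
s,p,r=tool(); print('b',r.inv().apply(np.array([.3385,.2849,.0075])-p).round(4))
E
python3 -m inch '[[40,[-7,0,-20],[0,0,0]],[40,[-19,0,-52],[0,0,0]],[40,[-19,0,-52],[0,0,0]],[40,[0,0,0],[0,10,0]],[40,[0,0,0],[0,10,0]],[40,[0,0,0],[0,0,-7]],[40,[0,0,0],[0,0,-7]],[40,[0,0,0],[0,0,0]],[40,[0,0,0],[0,0,0]]]'
python3 - <<'E'
from h import *
plan([.45,-.13,.13],Rt(4.4,0))
E
```

```text
t: 56.35
tool_pos: [0.3371, 0.2832, -0.0255]
ee_rot: [0.112, 0.751, 0.637, -0.133]
force: [-1.1, 0.4, 1.2]
grip_width: 0.0595
grasp_force: 40.0
b [-0.0095  0.001  -0.0317]
t: 57.48
tool_pos: [0.3373, 0.2833, 0.1063]
ee_rot: [-0.001, 0.679, 0.734, -0.001]
force: [-0.1, 0.2, -0.6]
grip_width: 0.0595
grasp_force: 40.0
t 57.48 pos [0.3373 0.2833 0.1063] shift mm [-420.8   80.2  -23.9] rot deg [-0.1 -0.   0.1] shift after rot [-420.7   80.7  -23.7]
```

```bash

python3 -m inch '[[40,[-52.6,10,-3],[0,0,0]],[40,[-52.6,10,-3],[0,0,0]],[40,[-52.6,10,-3],[0,0,0]],[40,[-52.6,10,-3],[0,0,0]],[40,[-52.6,10,-3],[0,0,0]],[40,[-52.6,10,-3],[0,0,0]],[40,[-52.6,10,-3],[0,0,0]],[40,[-52.6,10,-3],[0,0,0]],[40,[0,0,0],[0,0,0]]]'
python3 -m inch '[[40,[0,0,0],[0,10,0]],[40,[0,0,0],[0,10,0]],[40,[0,0,0],[0,10,0]],[40,[0,0,0],[0,10,0]],[40,[0,0,0],[0,10,0]],[40,[0,0,0],[0,10,0]],[40,[0,0,0],[0,10,0]],[40,[0,0,0],[0,0,0]],[40,[0,0,0],[0,0,0]]]'
python3 - <<'E'
from h import *
place([.465,-.0315,.038],[-.0095,0,-.0316],Rt(4.4,70),.06)
E
```

```text
t: 58.6
tool_pos: [0.4516, -0.1325, 0.1302]
ee_rot: [-0.0, 0.68, 0.733, -0.0]
force: [0.5, 0.5, 0.2]
grip_width: 0.0591
grasp_force: 40.0
t: 59.72
tool_pos: [0.4511, -0.1293, 0.1305]
ee_rot: [-0.421, 0.556, 0.603, 0.387]
force: [-0.2, 0.5, 0.2]
grip_width: 0.06
grasp_force: 40.0
t 59.73 pos [ 0.4511 -0.1293  0.1305] shift mm [ 12.5  22.  133.2] rot deg [-0.3  0.2 -0. ] shift after rot [ 12.   21.4 133.3]
```

```bash

python3 -m inch '[[40,[4,7.3,44],[-0.3,0.2,0]],[40,[4,7.3,44],[0,0,0]],[40,[4.2,7,45],[0,0,0]],[40,[0,0,0],[0,0,0]],[40,[0,0,0],[0,0,0]]]'
python3 - <<'E'
from h import *
place([.465,-.0315,.038],[-.0095,0,-.0316],Rt(4.4,70),.03)
E
python3 -m inch '[[40,[-14,0,5],[0,0,0]],[40,[-14,0,5],[0,0,0]],[40,[0,0,0],[0,0,0]],[40,[0,0,0],[0,0,0]]]'
python3 - <<'E'
from h import *
place([.465,-.0315,.038],[-.0095,0,-.0316],Rt(4.4,70),.02)
E
```

```text
t: 60.35
tool_pos: [0.4629, 0.0004, 0.0975]
ee_rot: [-0.42, 0.556, 0.601, 0.391]
force: [0.5, -0.6, 0.6]
grip_width: 0.0596
grasp_force: 40.0
t 60.35 pos [4.629e-01 4.000e-04 9.750e-02] shift mm [-29.1  -0.4  11.6] rot deg [ 0.1 -0.   0.1] shift after rot [-29.1  -0.4  11.6]
t: 60.85
tool_pos: [0.4625, 0.0005, 0.0666]
ee_rot: [-0.422, 0.556, 0.6, 0.391]
force: [1.1, 0.2, -1.5]
grip_width: 0.0593
grasp_force: 40.0
t 60.85 pos [0.4625 0.0005 0.0666] shift mm [-9.6  0.1  4.3] rot deg [ 0.1 -0.2 -0. ] shift after rot [-9.6  0.1  4.4]
```

```bash

python3 -m inch '[[40,[-5,0,2.5],[0,0,0]],[40,[-5,0,2.2],[0,0,0]],[40,[-5,0,1.8],[0,0,0]],[40,[-5,0,1.8],[0,0,0]],[40,[0,0,0],[0,0,0]]]'
python3 -m inch '[[40,[-5,0,1.8],[0,0,0]],[40,[-2.5,0,0.9],[0,0,0]],[40,[0,0,0],[0,0,0]],[75,[0,0,0],[0,0,0]],[75,[0,0,0],[0,0,0]],[80,[0,0,0],[0,0,0]],[80,[0,0,0],[0,0,0]]]'
python3 -m inch '[[80,[0,0,-30],[0,0,0]],[80,[0,0,-50],[0,0,0]],[80,[51.7,0,-18.8],[0,0,0]],[80,[51.7,0,-18.8],[0,-10,0]],[80,[0,0,0],[0,-10,0]],[80,[0,0,0],[0,-10,0]],[80,[0,0,0],[0,-10,0]],[80,[0,0,0],[0,-10,0]],[80,[0,0,0],[0,-10,0]],[80,[0,0,0],[0,-10,0]]]'
python3 - <<'E'
from h import *
i=eyes.camera_info('wrist');im=eyes.read_camera('wrist')[:,:,::-1];cv2.imwrite('pics/w12.png',im)
for X in([.435,-.0338,.068],[.495,-.0292,.068]): print(proj(i,X).round(1))
hsv=cv2.cvtColor(im,cv2.COLOR_BGR2HSV); m=(hsv[...,1]<90).astype(np.uint8)
n,_,st,ce=cv2.connectedComponentsWithStats(m)
for a,c in zip(st,ce):
    if a[4]>500 and c[1]<220: print(a,c.round(1))
E
```

```text
t: 61.48
tool_pos: [0.4623, 0.0018, 0.0448]
ee_rot: [-0.422, 0.556, 0.6, 0.391]
force: [-0.2, -0.5, -1.2]
grip_width: 0.0593
grasp_force: 40.0
t: 62.35
tool_pos: [0.4624, 0.0017, 0.0372]
ee_rot: [-0.422, 0.556, 0.6, 0.391]
force: [0.2, 0.4, -0.6]
grip_width: 0.0797
grasp_force: 0.0
t: 63.6
tool_pos: [0.4684, -0.0739, 0.1752]
ee_rot: [0.002, 0.68, 0.733, 0.0]
force: [0.0, 0.5, 0.3]
grip_width: 0.0798
grasp_force: 0.0
[222.6 145.1]
[280.8 145. ]
[    26      0    486    383 115093] [262.9 157.9]
[ 130    0   48  190 4323] [154.3  91.6]
[ 223  116   58   51 2550] [252.  139.8]
```

```bash

python3 -m inch '[[80,[55,3,0],[0,0,0]],[80,[60,3,0],[0,0,0]],[80,[60,-5,0],[0,0,0]],[80,[0,0,0],[0,-10.5,0]],[80,[0,0,0],[0,-10.5,0]],[80,[0,0,0],[0,-10.5,0]],[80,[0,0,0],[0,-10.5,0]],[80,[0,0,0],[0,-10.5,0]],[80,[0,0,0],[0,-10.5,0]],[80,[0,0,0],[0,-2,0]]]'
python3 -m inch '[[80,[34,0,20],[-0.2,0,0.3]],[80,[33.6,0,20],[0,0,0]],[80,[0,0,50],[0,0,0]],[80,[0,0,53],[0,0,0]],[80,[0,0,0],[0,0,0]],[80,[0,0,0],[0,0,0]]]'
python3 - <<'E'
from h import *
go([.465,-.0315,.038],.005,Rt(4.4,-65))
E
```

```text
t: 64.9
tool_pos: [0.455, 0.1012, 0.1731]
ee_rot: [0.393, 0.573, 0.62, -0.366]
force: [-0.0, -0.7, 0.0]
grip_width: 0.0804
grasp_force: 0.0
t: 65.65
tool_pos: [0.4646, 0.0008, 0.0536]
ee_rot: [0.394, 0.576, 0.618, -0.361]
force: [-0.2, -0.2, -0.8]
grip_width: 0.0798
grasp_force: 0.0
t 65.65 pos [0.4646 0.0008 0.0536] shift mm [ 0.1 -2.1 72. ] rot deg [ 0.1 -0.3 -0.5] shift after rot [ 0.5 -2.  72. ]
```

```bash

python3 -m inch '[[80,[0.4,-2,25],[0,-0.3,-0.4]],[80,[0,0,25],[0,0,0]],[80,[0,0,16],[0,0,0]],[80,[0,0,6],[0,0,0]],[80,[0,0,0],[0,0,0]],[40,[0,0,0],[0,0,0]],[40,[0,0,0],[0,0,0]],[40,[0,0,0],[0,0,0]],[40,[0,0,0],[0,0,0]],[40,[0,0,0],[0,0,0]]]'
python3 - <<'E'
from h import *
s,p,r=tool(); print('b',r.inv().apply(np.array([.465,-.0315,.038])-p).round(4))
E
python3 -m inch '[[40,[-18,0,-8.5],[0,0,0]],[40,[-45,0,-21],[0,0,0]],[40,[-45,0,-21],[0,0,0]],[40,[0,0,0],[0,10,0]],[40,[0,0,0],[0,10,0]],[40,[0,0,0],[0,10,0]],[40,[0,0,0],[0,10,0]],[40,[0,0,0],[0,10,0]],[40,[0,0,0],[0,10,0]],[40,[0,0,0],[0,10,0]]]'
python3 -m inch '[[40,[0,0,0],[0,10,0]],[40,[0,0,0],[0,10,0]],[40,[0,0,0],[1.3,0,-3]],[40,[0,0,0],[0,0,0]]]'
python3 - <<'E'
from h import *
place([.6286,-.0842,.0375],[-.0,0,-.036],Rt(7.7,25),.05)
E
```

```text
t: 66.9
tool_pos: [0.4674, -0.0643, 0.0222]
ee_rot: [0.395, 0.572, 0.619, -0.365]
force: [0.2, 1.1, 2.3]
grip_width: 0.0597
grasp_force: 40.0
b [-0.0005  0.0002 -0.0365]
t: 68.15
tool_pos: [0.4675, -0.0641, 0.142]
ee_rot: [-0.032, 0.678, 0.734, 0.032]
force: [-0.8, 1.3, -1.6]
grip_width: 0.0597
grasp_force: 40.0
t: 68.65
tool_pos: [0.467, -0.0644, 0.1408]
ee_rot: [-0.162, 0.642, 0.736, 0.142]
force: [0.5, -0.0, -0.9]
grip_width: 0.06
grasp_force: 40.0
t 68.65 pos [ 0.467  -0.0644  0.1408] shift mm [-60.  157.4  67. ] rot deg [0.  0.1 0.1] shift after rot [-59.9 157.5  66.8]
```

```bash

python3 -m inch '[[40,[-15,39.4,10],[0,0,0]],[40,[-15,39.4,15],[0,0,0]],[40,[-15,39.4,20],[0,0,0]],[40,[-15,39.4,22],[0,0.1,0.1]],[40,[0,0,0],[0,0,0]],[40,[0,0,0],[0,0,0]]]'
python3 - <<'E'
from h import *
place([.6286,-.0842,.0375],[-.0005,0,-.0363],Rt(7.7,25),.0)
E
python3 -m inch '[[40,[-9,0,18.5],[0,0,0]],[40,[-7,0,14.5],[0,0,0]],[40,[-3.2,0,7],[0,0,0]],[40,[0,0,0],[0,0,0]],[40,[0,0,0],[0,0,0]]]'
python3 - <<'E'
from h import *
place([.6286,-.0842,.0375],[-.0005,0,-.0363],Rt(7.7,25),.0)
E
```

```text
t: 69.4
tool_pos: [0.6265, -0.0682, 0.0559]
ee_rot: [-0.163, 0.642, 0.735, 0.143]
force: [-0.2, -0.3, -0.6]
grip_width: 0.0598
grasp_force: 40.0
t 69.4 pos [ 0.6265 -0.0682  0.0559] shift mm [-21.9  -0.1  46.1] rot deg [ 0. -0.  0.] shift after rot [-21.9  -0.1  46.1]
t: 70.03
tool_pos: [0.6274, -0.0692, 0.0115]
ee_rot: [-0.162, 0.642, 0.735, 0.143]
force: [-0.1, -0.6, -0.1]
grip_width: 0.0599
grasp_force: 40.0
t 70.03 pos [ 0.6274 -0.0692  0.0115] shift mm [-2.1 -0.8  6.4] rot deg [0.1 0.  0.1] shift after rot [-2.1 -0.8  6.4]
```

```bash

python3 -m inch '[[40,[-0.8,-0.4,2],[0,0,0]],[40,[-0.5,-0.4,1.5],[0,0,0]],[40,[0,0,0],[0,0,0]]]'
python3 -m inch '[[40,[-0.3,0,1],[0,0,0]],[40,[0,0,0],[0,0,0]],[72,[0,0,0],[0,0,0]],[72,[0,0,0],[0,0,0]],[80,[0,0,0],[0,0,0]]]'
python3 -m inch '[[80,[0,0,-20],[0,0,0]],[80,[0,0,-50],[0,0,0]],[80,[0,0,-60],[0,0,0]],[80,[0,0,0],[0,-10,0]],[80,[0,0,0],[0,-10,0]],[80,[0,0,0],[0,-5,0]],[80,[0,0,0],[0,0,0]]]'
python3 - <<'E'
from h import *
im=eyes.read_camera('wrist')[:,:,::-1];cv2.imwrite('pics/w13.png',im)
plan([.345,-.06,.14],Rt(7.7,0))
E
```

```text
t: 70.4
tool_pos: [0.6263, -0.0689, 0.0074]
ee_rot: [-0.163, 0.642, 0.735, 0.143]
force: [0.9, 0.0, -0.7]
grip_width: 0.0595
grasp_force: 40.0
t: 71.03
tool_pos: [0.6263, -0.0688, 0.0064]
ee_rot: [-0.163, 0.642, 0.735, 0.143]
force: [0.2, 0.4, 0.4]
grip_width: 0.0776
grasp_force: 0.0
t: 71.9
tool_pos: [0.6338, -0.1224, 0.1258]
ee_rot: [0.001, 0.657, 0.754, 0.001]
force: [0.4, -0.4, 0.1]
grip_width: 0.08
grasp_force: 0.0
t 71.95 pos [ 0.6338 -0.1231  0.1253] shift mm [ 101.5 -277.6  -15.1] rot deg [ 0.1 -0.1  0. ] shift after rot [ 101.2 -277.7  -14.7]
```

```bash

python3 -m inch '[[60,[14.5,-39.6,-2],[0,0,0]],[60,[14.5,-39.6,-2],[0,0,0]],[60,[14.5,-39.6,-2],[0,0,0]],[60,[14.5,-39.6,-2],[0,0,0]],[60,[14.5,-39.6,-2],[0,0,0]],[60,[14.5,-39.6,-2],[0,0,0]],[60,[14.5,-40,-2],[0,0,0]],[60,[0,0,0],[0,0,0]],[60,[0,0,0],[0,0,0]]]'
python3 - <<'E'
from h import *
i=eyes.camera_info('wrist');im=eyes.read_camera('wrist')[:,:,::-1];cv2.imwrite('pics/w14.png',im)
a=cv2.imread('pics/w13.png')
cv2.imwrite('pics/c9.png',np.hstack([cv2.resize(a[10:260,146:366],(440,500),interpolation=3),cv2.resize(im[0:250,166:346],(360,500),interpolation=3)]))
c=np.array([.345,.02,.016]);u=np.array([np.cos(np.deg2rad(97.8)),np.sin(np.deg2rad(97.8)),0])
for s in(-.1,.1):print(proj(i,c+s*u))
E
```

```text
t: 73.08
tool_pos: [0.346, -0.0607, 0.1385]
ee_rot: [0.001, 0.658, 0.753, 0.001]
force: [0.3, -1.6, 0.4]
grip_width: 0.0601
grasp_force: 0.0
[260.7339908  199.50853477]
[261.44741618   0.68845365]
```

View pics/c9.png

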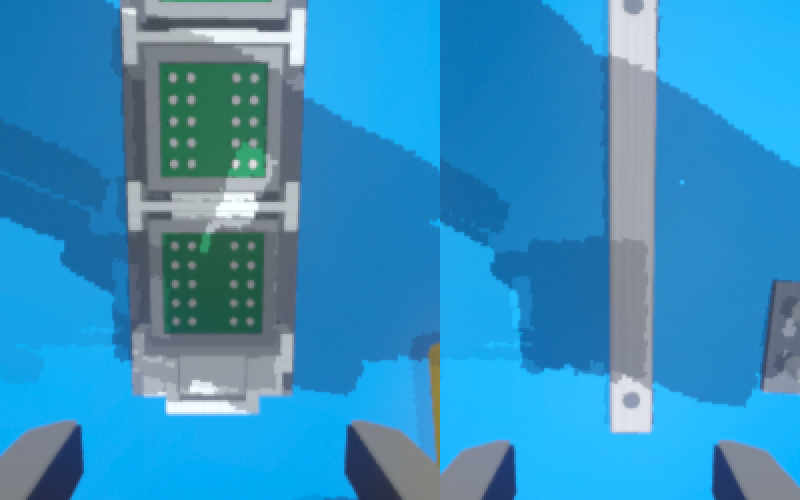

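```bash

python3 - <<'E'
from h import *
i=eyes.camera_info('wrist');r0=tool()[2]; Rc=i['R']@r0.as_matrix()
def cam(p,yaw):
    r=Rt(yaw,0);C=np.array(p)+r.apply([.0673,-.0001,-.1972]);R=Rc@r.as_matrix().T;return dict(mtx=i['mtx'],R=R,t=-R@C)
def ref(g,uv,k=5):
    G=cv2.resize(g,None,fx=8,fy=8,interpolation=cv2.INTER_CUBIC).astype(float)
    x,y=(np.array(uv)*8).astype(int);w=18
    P=G[y-w:y+w+1,x-w:x+w+1];P=np.clip(P-np.percentile(P,50),0,None)
    yy,xx=np.mgrid[-w:w+1,-w:w+1];return np.array([x+(P*xx).sum()/P.sum()+.5,y+(P*yy).sum()/P.sum()+.5])/8-.5
def run(f,c,name,pts,o,s):
    g=cv2.imread(f)[:,:,2]  # red channel: dots bright on green
    Q=np.array([onplane(c,ref(g,(np.array(p)/s)+o),.045) for p in pts])
    print(f,name,[round(np.linalg.norm(Q[a]-Q[b])*1e3,2) for a,b in((0,1),(1,2),(2,3),(3,0))],Q.mean(0).round(4))
c10=cam([.6247,-.0511,.1245],7.7);c13=cam([.6338,-.1227,.1256],7.7);c7=cam([.6154,.0196,.124],7.7)
run('pics/w7.png',c7,'B',[(147,145),(223,145),(223,221),(147,221)],[160,60],2)
run('pics/w10.png',c10,'B',[(157,18),(235,18),(234,101),(157,101)],[150,40],1.9048)
run('pics/w10.png',c10,'A',[(158,175),(231,175),(230,248),(158,248)],[150,40],1.9048)
run('pics/w13.png',c13,'A',[(173,78),(253,78),(253,164),(174,164)],[146,10],2)
run('pics/w13.png',c13,'C',[(175,246),(251,246),(251,322),(176,322)],[146,10],2)
E
```

```text
pics/w7.png B [np.float64(35.69), np.float64(35.67), np.float64(35.68), np.float64(35.69)] [0.61   0.0583 0.045 ]
pics/w10.png B [np.float64(35.82), np.float64(35.8), np.float64(35.65), np.float64(35.75)] [0.6101 0.0578 0.045 ]
pics/w10.png A [np.float64(35.71), np.float64(35.6), np.float64(35.58), np.float64(35.75)] [ 0.6186 -0.0122  0.045 ]
pics/w13.png A [np.float64(35.63), np.float64(35.55), np.float64(35.68), np.float64(35.64)] [ 0.6189 -0.0131  0.045 ]
pics/w13.png C [np.float64(35.66), np.float64(35.6), np.float64(35.59), np.float64(35.7)] [ 0.6281 -0.0843  0.045 ]
```

```bash

python3 - <<'E'
from h import *
i=eyes.camera_info('wrist')
a,b=onplane(i,[262.5,2.5],.016),onplane(i,[261.5,200],.016);print((a+b)/2,np.linalg.norm(a-b),np.rad2deg(np.arctan2(*(a-b)[[1,0]])))
plan([.345,.02,-.030],Rt(7.8,0))
E
```

```text
[0.34603807 0.01912914 0.016     ] 0.19890147297100114 97.77541258272096
t 73.12 pos [ 0.346  -0.0606  0.1383] shift mm [ 80.    9.4 168.3] rot deg [ 0.1 -0.  -0.1] shift after rot [ 80.    9.9 168.3]
```

```bash

python3 -m inch '[[50,[40,5,0],[0,0,0]],[50,[40,5,30],[0,0,0]],[50,[0,0,50],[0,0,0]],[50,[0,0,50],[0,0,0]],[50,[0,0,30],[0,0,0]],[50,[0,0,0],[0,0,0]],[50,[0,0,0],[0,0,0]]]' 45
python3 - <<'E'
from h import *
plan([.345,.02,-.030],Rt(7.8,0))
E
```

```text
t: 74.0
tool_pos: [0.3451, 0.0206, -0.0215]
ee_rot: [0.001, 0.658, 0.753, 0.001]
force: [0.5, -0.0, 0.5]
grip_width: 0.0501
grasp_force: 0.0
t 74.0 pos [ 0.3451  0.0206 -0.0215] shift mm [-0.6 -0.2  8.5] rot deg [ 0.1 -0.  -0.1] shift after rot [-0.6 -0.2  8.5]
```

```bash

python3 -m inch '[[50,[-0.6,0,5],[0,0,0]],[50,[0,0,3],[0,0,0]],[50,[0,0,0],[0,0,0]],[0,[0,0,0],[0,0,0]],[0,[0,0,0],[0,0,0]],[0,[0,0,0],[0,0,0]],[0,[0,0,0],[0,0,0]],[0,[0,0,0],[0,0,0]]]' 45
python3 -m inch '[[0,[0,0,-10],[0,0,0]],[0,[0,0,-50],[0,0,0]],[0,[0,0,-50],[0,0,0]],[0,[0,0,0],[0,0,0]]]'
python3 - <<'E'
from h import *
plan([.619,-.0128,.078],Rt(7.7,0))
E
```

```text
t: 75.0
tool_pos: [0.3444, 0.0201, -0.03]
ee_rot: [0.0, 0.658, 0.753, 0.001]
force: [1.2, 0.3, 1.5]
grip_width: 0.0239
grasp_force: 45.0
t: 75.5
tool_pos: [0.3459, 0.02, 0.0828]
ee_rot: [0.003, 0.658, 0.753, 0.002]
force: [0.5, -0.5, -2.9]
grip_width: 0.0235
grasp_force: 45.0
t 75.5 pos [0.3459 0.02   0.0828] shift mm [-69.2 266.2   6.9] rot deg [0.4 0.1 0. ] shift after rot [-69.1 266.3   4.8]
```

```bash

python3 -m inch '[[0,[-5,19,0],[0,0,0]],[0,[-10,38,0],[0,0,0]],[0,[-10,38,0],[0,0,0]],[0,[-10,38,0],[0,0,0]],[0,[-10,38,0],[0,0,0]],[0,[-10,38,0],[0,0,0]],[0,[-9,38,0],[0,0,0]],[0,[-5,19.2,0],[0,0,0]],[0,[0,0,0],[0,0,0]],[0,[0,0,0],[0,0,0]]]'
python3 - <<'E'
from h import *
plan([.619,-.0128,.018],Rt(7.7,0))
E
```

```text
t: 76.75
tool_pos: [0.6157, -0.0124, 0.079]
ee_rot: [-0.001, 0.658, 0.753, -0.0]
force: [-0.3, -0.4, -2.0]
grip_width: 0.024
grasp_force: 45.0
t 76.75 pos [ 0.6157 -0.0124  0.079 ] shift mm [-0.9  3.3 61. ] rot deg [-0.1 -0.   0. ] shift after rot [-0.9  3.2 61. ]
```

```bash

python3 -m inch '[[0,[-0.9,3.2,10],[0,0,0]],[0,[0,0,20],[0,0,0]],[0,[0,0,0],[0,0,0]],[0,[0,0,12],[0,0,0]],[0,[0,0,8],[0,0,0]],[0,[0,0,5],[0,0,0]],[0,[0,0,0],[0,0,0]]]'
python3 - <<'E'
from h import *
plan([.619,-.0128,.018],Rt(7.7,0))
E
```

```text
t: 77.62
tool_pos: [0.6204, -0.013, 0.0249]
ee_rot: [0.0, 0.658, 0.753, 0.0]
force: [-0.9, -0.3, -2.0]
grip_width: 0.0236
grasp_force: 45.0
t 77.62 pos [ 0.6204 -0.013   0.0249] shift mm [ 0.4 -1.3  6.9] rot deg [ 0. -0.  0.] shift after rot [ 0.4 -1.3  6.9]
```

Between the cheeks without contact, so I'll lower it the last few millimetres in small steps.

```bash

python3 -m inch '[[0,[0,-1.3,3],[0,0,0]],[0,[0,0,2],[0,0,0]],[0,[0,0,0],[0,0,0]]]'
python3 -m inch '[[0,[0,0,1],[0,0,0]],[0,[0,0,0],[0,0,0]]]'
python3 -m inch '[[0,[0,0,0.6],[0,0,0]],[0,[0,0,0],[0,0,0]]]'
```

```text
t: 78.0
tool_pos: [0.6192, -0.0132, 0.0201]
ee_rot: [0.0, 0.658, 0.753, 0.0]
force: [-0.4, 0.5, -1.4]
grip_width: 0.0236
grasp_force: 45.0
t: 78.25
tool_pos: [0.6192, -0.0132, 0.0192]
ee_rot: [0.0, 0.658, 0.753, 0.0]
force: [0.2, -0.7, -1.6]
grip_width: 0.0233
grasp_force: 45.0
t: 78.5
tool_pos: [0.6193, -0.0132, 0.0186]
ee_rot: [0.0, 0.658, 0.753, 0.0]
force: [-0.3, -0.7, -2.5]
grip_width: 0.0236
grasp_force: 45.0
```

```bash

python3 -m inch '[[0,[0,0,0.7],[0,0,0]],[0,[0,0,0],[0,0,0]]]'
python3 -m inch '[[0,[0,0,0.5],[0,0,0]],[0,[0,0,0],[0,0,0]]]'
```

```text
t: 78.75
tool_pos: [0.6193, -0.0131, 0.018]
ee_rot: [0.0, 0.658, 0.753, 0.0]
force: [-0.7, -0.1, 0.2]
grip_width: 0.0236
grasp_force: 45.0
t: 79.0
tool_pos: [0.6193, -0.0132, 0.018]
ee_rot: [0.0, 0.658, 0.753, 0.001]
force: [-3.0, 0.2, 5.7]
grip_width: 0.0235
grasp_force: 45.0
```

```bash

python3 -m inch '[[50,[0,0,-0.3],[0,0,0]],[50,[0,0,0],[0,0,0]],[50,[0,0,0],[0,0,0]],[50,[0,0,0],[0,0,0]],[50,[0,0,-10],[0,0,0]],[50,[0,0,-50],[0,0,0]],[50,[0,0,-60],[0,0,0]],[50,[-20,0,-60],[0,0,0]],[50,[-40,0,-40],[0,0,0]],[50,[0,0,0],[0,0,0]]]'
python3 -m inch '[[50,[0,0,0],[0,0,0]],[50,[0,0,0],[0,0,0]]]'
python3 - <<'E'
from h import *
i=eyes.camera_info('wrist');g=cv2.cvtColor(eyes.read_camera('wrist'),cv2.COLOR_RGB2GRAY)
c=np.array([.6193,-.0132,.064]);u=np.array([np.cos(np.deg2rad(97.7)),np.sin(np.deg2rad(97.7)),0])
H=[]
for s in(-.0995,.0995):
    uv=proj(i,c+s*u);x,y=uv.round().astype(int);w=7
    P=g[max(y-w,0):y+w+1,x-w:x+w+1].astype(float);W=np.clip(np.median(P)-25-P,0,None);yy,xx=np.mgrid[:P.shape[0],:P.shape[1]]
    d=np.array([(W*xx).sum(),(W*yy).sum()])/W.sum()+[x-w,max(y-w,0)];print(uv.round(1),d.round(1),P.min(),np.median(P));H.append(onplane(i,d,.064))
e=H[1]-H[0];print((H[0]+H[1])/2,np.linalg.norm(e),np.rad2deg(np.arctan2(e[1],e[0])))
E
```

```text
t: 80.25
tool_pos: [0.6284, -0.0747, 0.241]
ee_rot: [0.003, 0.659, 0.752, 0.002]
force: [0.2, -0.5, -0.5]
grip_width: 0.05
grasp_force: 0.0
t: 80.5
tool_pos: [0.6264, -0.0715, 0.2356]
ee_rot: [-0.001, 0.658, 0.753, -0.0]
force: [1.1, 0.1, 0.4]
grip_width: 0.0498
grasp_force: 0.0
[253.  205.1] [253.3 205.7] 148.0 218.0
[253.1  39.4] [253.4  39.4] 143.0 213.0
[ 0.61975509 -0.01357931  0.064     ] 0.19983795944523053 97.74636827595695
```

```bash
python3 -c "
from rig import ticket
print(ticket.close_job())"
```

```text
the job is handed in; nothing more can be done
None
```

I turned over all three modules and laid them solder side up, flat in their own bays. The bar is back flat in both end seats and released, and I handed the job in at about 80 s; wrist-camera measurements confirm the modules and bar, but no verdict came back.

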